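Make up an ignition kit and a wheel kit

TASK

Make up two repair kits from the parts on the table: the ignition kit in the blue tray gets the key switch, the connector with the orange end and the black relay; the wheel kit in the yellow tray gets the ball bearing and the steel bracket. Every part stands on the tray floor, side by side and the same way up as it stands now. Leave the loose hex nut and the hex bolt that lie among them where they are.

Things in the scene. Friction and masses are not known exactly. Their poses are not given: they have to be found in the camera images.
- tray_blue: Blue plastic kit tray, open at the top, fixed to the table: 112 (its x) by 168 (its y) by 16 mm high outside, walls and floor 4 mm thick (rim beads 18 mm high, ribs and a white label outside), so 104 by 160 mm inside. Origin: centre of the underside; z up, y along its long side. Its floor surface is at z = 4 mm and its wall tops at 16 mm in this frame.
- tray_yellow: Yellow plastic kit tray, open at the top, fixed to the table: 112 (its x) by 168 (its y) by 16 mm high outside, walls and floor 4 mm thick (rim beads 18 mm high, ribs and a white label outside), so 104 by 160 mm inside. Origin: centre of the underside; z up, y along its long side. Its floor surface is at z = 4 mm and its wall tops at 16 mm in this frame.
- key_switch_center (a point): Key switch standing on end, metal barrel with a black key sticking up: 75 mm high in all. Barrel 26 mm across from the foot to 29 mm height, collar 30 mm across from 29 to 43 mm height, above that only the thin key; grasp the collar and barrel. Point on its axis, half-way up (37.5 mm above its foot); z up.
- black_connector_center (a point): Black sealed connector with a bright orange end (at one end of its x), lying flat: 52 mm (its x) by 36 mm (its y) by 26 mm high; grasp across the 36 mm. Point at its centre, half-way up; z up, x and y along its sides as described.
- relay_a_center (a point): Black cube relay standing on its pins: 27 by 27 by 33 mm high, flat sides along its x and y. Point at its centre, half-way up; z up, x and y along its sides as described.
- bearing_center (a point): Ball bearing lying flat, steel ring with an orange-red seal: 47 mm across, 14 mm high. Point at its centre, half-way up; z up, x and y along its sides as described.
- u_bracket_center (a point): Steel bracket, a short piece of square tube open at both ends (the tube runs along its x): 50 mm (x) by 52 mm (y) by 34 mm high; grasp across its y sides. Point at its centre, half-way up; z up, x and y along its sides as described.
- nut_m16_center (a point): Loose steel hex nut lying flat, 24 by 27 by 12 mm; not part of a kit, stays. Point at its centre.
- bolt_m10_center (a point): Loose steel hex bolt lying on its side along its y, 16 by 51 by 18 mm; not part of a kit, stays. Point at its centre.
Things that resemble listed ones, but are neither listed nor needed, are in the scene too. Of the things like the part that bears bearing_center, leave any that is green or turquoise; of the rest the larger one is meant.

How it is judged:
At the end, for the whole second after the job is handed in: Key switch, connector and relay are in the blue tray, bearing and bracket in the yellow one, each on the tray floor (centre height right to 4 mm), tilted under 0.15 rad, at rest; nut and bolt within 30 mm of where they lay (x of key_switch_center in the frame of tray_blue between -0.052 and 0.052 m and y of key_switch_center in the frame of tray_blue between -0.08 and 0.08 m and z of key_switch_center in the frame of tray_blue between 0.0375 and 0.0465 m and angle between each of key_switch_center, black_connector_center, relay_a_center, bearing_center, u_bracket_center's own z axis and vertical below 0.15 rad and linear speed of each of key_switch, black_connector, relay_a, bearing, u_bracket below 0.02 m/s and x of black_connector_center in the frame of tray_blue between -0.052 and 0.052 m and y of black_connector_center in the frame of tray_blue between -0.08 and 0.08 m and z of black_connector_center in the frame of tray_blue between 0.013 and 0.022 m and x of relay_a_center in the frame of tray_blue between -0.052 and 0.052 m and y of relay_a_center in the frame of tray_blue between -0.08 and 0.08 m and z of relay_a_center in the frame of tray_blue between 0.0165 and 0.0255 m and x of bearing_center in the frame of tray_yellow between -0.052 and 0.052 m and y of bearing_center in the frame of tray_yellow between -0.08 and 0.08 m and z of bearing_center in the frame of tray_yellow between 0.007 and 0.016 m and x of u_bracket_center in the frame of tray_yellow between -0.052 and 0.052 m and y of u_bracket_center in the frame of tray_yellow between -0.08 and 0.08 m and z of u_bracket_center in the frame of tray_yellow between 0.017 and 0.026 m and distance of each of nut_m16_center, bolt_m10_center from where it was at the start of the episode below 0.03 m); the robot touches nothing.
It fails at once if the loose nut is shifted by more than 30 mm (distance of nut_m16_center from where it was at the start of the episode above 0.03 m).
It fails at once if the loose bolt is shifted by more than 30 mm (distance of bolt_m10_center from where it was at the start of the episode above 0.03 m).
It also fails if it takes over 120 s, if anything falls off the work surface, if the arm or the gripper's body presses on something with over 40 N, if the wrist force passes 120 N, or if a joint passes its speed limit or range.

ROBOT

A 6-joint arm with a two-finger parallel gripper is mounted at the origin on a cart in front of the work surface, level with it; the furniture and walls round the work are solid. World frame = base frame: x ahead of the robot, y to its left, z up, the work surface at z = 0. Lengths are in m, angles in rad, forces in N, time in s.
With the tool pointing down it reaches from about 0.375 to 0.975 m from the base axis. Payload 3.8 kg.
Tool frame: the origin (TCP) lies midway between the tips of the shut fingers; the grasp point (between the pads) lies 19 mm behind it; z points along the fingers, y is the direction in which the jaws open and shut (so a half turn about z gives the same grasp; the last joint's range is limited). The gripper opens to 85 mm and grips with 20 to 120 N. Pads are 22 mm wide; open, the fingers measure 114 mm over their backs; the gripper's body (76 mm by 85 mm) begins 54 mm behind the grasp point. The pads swing forward as they close: fully open they stand 13 mm farther back than shut.
Start: joints at [1.268, 0.264, 1.604, -0, 1.274, -0.037], TCP at [0.177, 0.651, 0.231] pointing down, gripper open.
Joint ranges: [-2.63, 2.63], [-0.94, 2.18], [0.31, 2.57], [-1.31, 4.45], [0, 2.66], [-2.55, 2.55]. Speed limits (rad/s): [2.57, 2.57, 3.14, 3.14, 3.14, 3.14].

INTERFACE

Orientations are given as a rotation vector (axis times angle).
In Python, from workcell import readout, read_camera, camera_params, bot gives the robot as it stands.
- The arm moves only by the tool apply_moves, never from a script. Its argument "plan" is a list that holds one entry, the list of rows, each a list of 7 numbers: the shift along the tool's x, y, z each as a share of 1000 mm, from -1 to 1, then the turn, a rotation vector about the tool's x, y, z each as a share of pi rad, from -1 to 1, then the gripper command: -1 is fully open, 1 is shut, values between are in proportion. A call has exactly 8 rows; each row is the pose to reach, as a shift and turn from the pose commanded when the call began, along the tool's axes at that moment, turning the shorter way round; what a row does not reach only later rows make up. A row lasts 1/12 s, in which the tool goes at most 41.7 mm and 7.16 degrees, less where a joint would pass 70% of its speed; a pose out of reach is approached as far as the arm can. A call with a number of a shift or a turn outside -1 to 1 is refused whole. A call with a gripper value outside its range is refused whole. The fingers move at their own pace and stop on an object; "force" is the grip in N (left out, the last holds). Time passes only in rows, so rows that repeat a pose let the fingers close, or fill a call up. It gives the time, the measured TCP pose, the force and the opening at its end, in the units of the state.
- readout.read_state(): the state, without advancing time (a new reading comes with each control period).
- read_camera(name): name is "scene" or "top" or "wrist"; returns the picture (400x640x3 uint8, red, green, blue); there is no depth.
- camera_params(name): a dict with "fovy" (degrees; the focal length in pixels is half the picture's height over the tangent of half this angle, whatever the lens; pixels are square), "cx", "cy" (the principal point, pixels), "k1" (the pictures are not rectified: a ray, as slopes to the right and down, at radius r is drawn at 1 + k1 r^2 times it, then the intrinsics apply), "rvec" (rotation vector, rad) and "tvec" (3), from world to camera coordinates, as OpenCV has them; the wrist camera has in their place "hand_eye" (4x4, takes a point from camera to tool coordinates, whose origin is the TCP and whose axes are the flange's). Camera axes: x right, y down, z forward; pixel columns grow to the right and rows downward; lengths in m; the calibration is good to about 2 mm. A picture is of the moment at which its call begins: read the wrist's pose just before it. camera_params takes no time and is no camera call.
- bot.finish_job(): hands the job in, once; it reports no verdict.
The state is a dict: "time": time; "q": joint angles; "joint_vel": joint speeds; "joint_torque": joint torques, N m; "tool_pos": TCP position; "tcp_rot": TCP orientation; "wrist_force": force on the tool from outside, world axes, zero at the start; "torque": the same for the moment, N m; "width": opening from 0.0 (shut) to 1.0 (fully open).
Only numpy, scipy, OpenCV 4.12 (cv2) and the standard library are available. Lean on these libraries where they do the work, as an engineer would, in place of code of your own. Each camera call takes 0.05 s, during which the arm holds its last target.

## Working session

There is one attempt and no reset: what is moved stays moved. The work goes in short steps, Python scripts to look and compute and a tool call to move; the robot and the scene stay as the last step left them, time stands still between calls to the robot, and variables do not carry over. Pictures are saved under pics/ and viewed, and the job is handed in when it is done.

Besides the shell and the picture viewer there is one more tool, called after "Emit:" by a JSON object that holds its "method" and its "body". apply_moves: Moves the arm, as the interface text tells. Shift numbers are shares of 1000 mm and turn numbers shares of pi rad, none past 1 either way. Its arguments: {"type":"object","properties":{"plan":{"type":"array","items":{"type":"array","items":{"type":"array","items":{"type":"number","minimum":-1,"maximum":1}}}},"force":{"type":"number"}},"required":["plan"]}

```bash
mkdir -p pics; ls
python3 - <<'E'
from workcell import readout, read_camera, camera_params, bot
import cv2
for n in ("scene","top","wrist"):
    print(n,camera_params(n)); 
s=readout.read_state(); print(s)
for n in ("scene","top","wrist"):
    cv2.imwrite(f"pics/{n}0.png",read_camera(n)[:,:,::-1])
E
```

```text
pics
scene {'fovy': 55.064019137431835, 'cx': 319.2359010987706, 'cy': 201.15291895717206, 'k1': 0.005249841340983817, 'rvec': array([ 2.13498146, -1.36367841,  0.46206034]), 'tvec': array([0.04114462, 0.44914215, 0.55813787])}
top {'fovy': 48.34009361098595, 'cx': 313.04620808724434, 'cy': 201.77914952444186, 'k1': -0.01572696871764596, 'rvec': array([ 2.15120574, -2.1023894 ,  0.18625028]), 'tvec': array([0.25097541, 0.4681616 , 0.85535353])}
wrist {'fovy': 64.66068778903342, 'cx': 316.567166108385, 'cy': 192.6761135782533, 'k1': -0.009841311059447418, 'hand_eye': array([[ 5.08497759e-04, -9.54817659e-01, -2.97191824e-01,
         7.51652670e-02],
       [ 9.99998389e-01, -2.61602027e-05,  1.79505330e-03,
        -3.05413525e-04],
       [-1.72172319e-03, -2.97192257e-01,  9.54816107e-01,
        -1.43174889e-01],
       [ 0.00000000e+00,  0.00000000e+00,  0.00000000e+00,
         1.00000000e+00]])}
{'time': 0.0, 'q': array([ 1.26810288e+00,  2.64767386e-01,  1.60541165e+00, -1.72827720e-05,
        1.27370968e+00, -3.69096018e-02]), 'joint_vel': array([ 0.00103047,  0.00038051, -0.00033126,  0.00069341, -0.0013898 ,
        0.00085496]), 'joint_torque': array([ 1.46910779e-04, -5.15107727e+01, -3.67315400e+01, -9.95313621e-05,
        1.28839316e-02,  3.27783437e-05]), 'tool_pos': array([0.17708794, 0.65057455, 0.22993212]), 'tcp_rot': array([-0.41620711, -3.11352339,  0.00355874]), 'wrist_force': array([ 0.03401943,  0.35957039, -0.20988798]), 'torque': array([-0.02239226, -0.07315988, -0.02565458]), 'width': 1.0006525199675502}
```

View pics/top0.png

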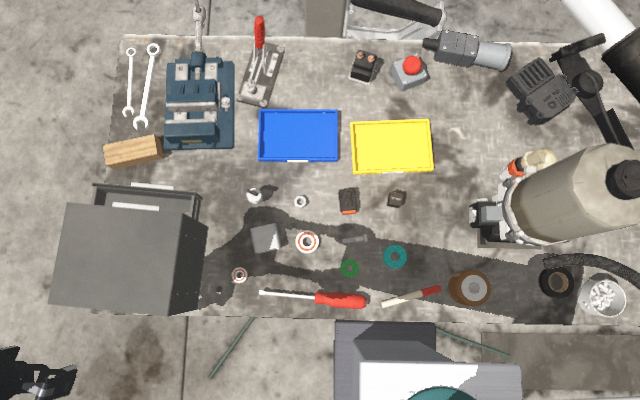

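View pics/scene0.png

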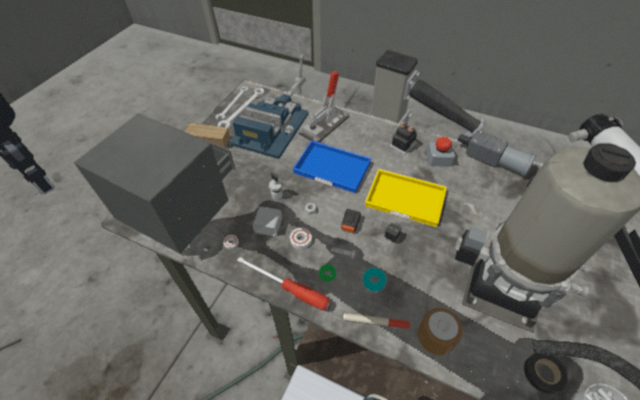

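View pics/wrist0.png

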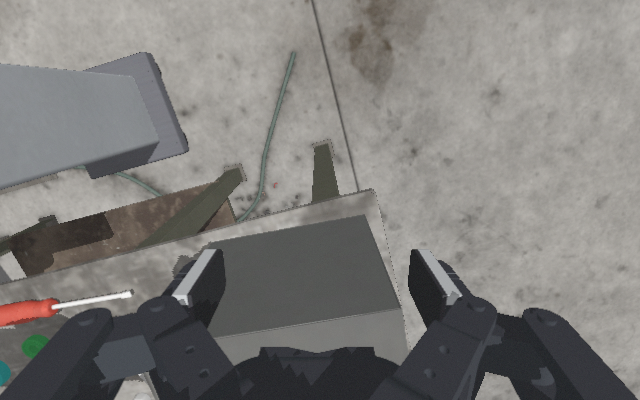

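```bash
cat > h.py <<'E'
from workcell import readout, read_camera, camera_params, bot
import cv2, numpy as np
from scipy.spatial.transform import Rotation as R
def K(n):
    p=camera_params(n); f=200/np.tan(np.radians(p['fovy']/2))
    return p, np.array([[f,0,p['cx']],[0,f,p['cy']],[0,0,1]])
def pose(n,s=None):
    p=camera_params(n)
    if n=='wrist':
        s=s or readout.read_state()
        T=np.eye(4);T[:3,:3]=R.from_rotvec(s['tcp_rot']).as_matrix();T[:3,3]=s['tool_pos']
        T=T@p['hand_eye']; return T[:3,:3],T[:3,3]
    A=R.from_rotvec(p['rvec']).as_matrix(); return A.T,-A.T@p['tvec']
def ray(n,uv,P=None):
    p,k=K(n); Rm,c=P or pose(n)
    d=(np.array(uv,float)-[k[0,2],k[1,2]])/k[0,0]
    u=d.copy()
    for _ in range(10): u=d/(1+p['k1']*(u@u))
    v=Rm@np.array([u[0],u[1],1]); return c,v/np.linalg.norm(v)
def onz(n,uv,z,P=None):
    c,v=ray(n,uv,P); return c+v*(z-c[2])/v[2]
def proj(n,X,P=None):
    p,k=K(n); Rm,c=P or pose(n)
    q=Rm.T@(np.array(X)-c); u=q[:2]/q[2]; u=u*(1+p['k1']*(u@u)); return u*k[0,0]+[k[0,2],k[1,2]]
def two(a,ua,b,ub):
    c1,v1=ray(a,ua);c2,v2=ray(b,ub)
    t=np.linalg.lstsq(np.c_[v1,-v2],c2-c1,rcond=None)[0]
    x1=c1+t[0]*v1;x2=c2+t[1]*v2; return (x1+x2)/2,np.linalg.norm(x1-x2)
E
python3 - <<'E'
from h import *
print(pose('top')[1],pose('scene')[1])
for n,X in dict(o=(0,0,0),x=(.5,0,0),y=(.5,.3,0)).items(): print(n,proj('top',X),proj('scene',X))
for uv in [(307,241),(239,275),(267,237),(254,195),(301,201),(348,200),(397,198),(350,240),(395,257),(298,134),(392,146),(365,65),(410,70)]: print(uv,onz('top',uv,0.01).round(3))
im=cv2.imread('pics/top0.png')
cv2.imwrite('pics/top_c.png',cv2.resize(im[95:310,205:445],None,fx=3.2,fy=3.2*0.85,interpolation=cv2.INTER_CUBIC)[:600])
im=cv2.imread('pics/scene0.png')
cv2.imwrite('pics/sc_c.png',cv2.resize(im[135:305,200:460],None,fx=3,fy=3,interpolation=cv2.INTER_CUBIC))
E
```

```text
[0.30361081 0.25701964 0.92496215] [-0.00880009  0.03347428  0.7167576 ]
o [443.01245461 444.21407569] [347.61633404 510.95888224]
x [436.84456159 190.54381475] [435.1884339 243.5727036]
y [295.40620937 187.36845849] [311.37722156 198.8591923 ]
(307, 241) [0.386 0.272 0.01 ]
(239, 275) [0.314 0.408 0.01 ]
(267, 237) [0.392 0.355 0.01 ]
(254, 195) [0.48  0.386 0.01 ]
(301, 201) [0.469 0.287 0.01 ]
(348, 200) [0.473 0.189 0.01 ]
(397, 198) [0.48  0.087 0.01 ]
(350, 240) [0.39  0.184 0.01 ]
(395, 257) [0.357 0.092 0.01 ]
(298, 134) [0.615 0.298 0.01 ]
(392, 146) [0.593 0.096 0.01 ]
(365, 65) [0.778 0.154 0.01 ]
(410, 70) [0.768 0.055 0.01 ]
```

View pics/top_c.png

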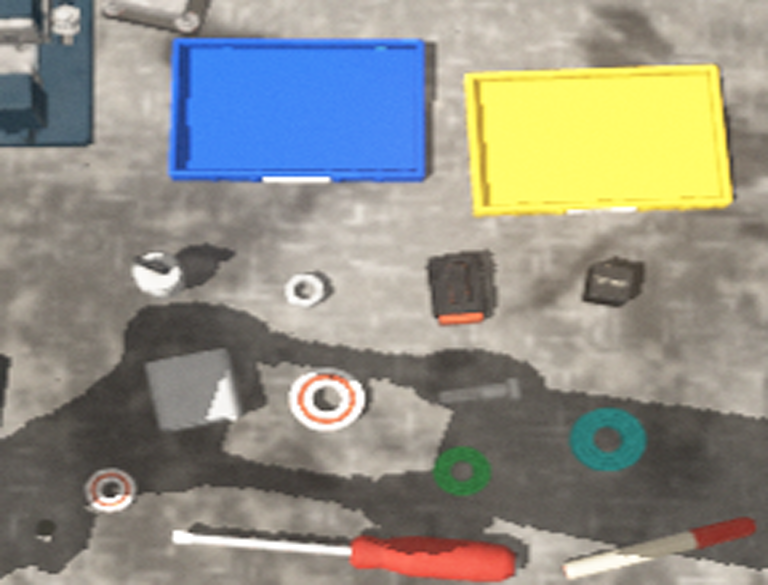

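View pics/sc_c.png

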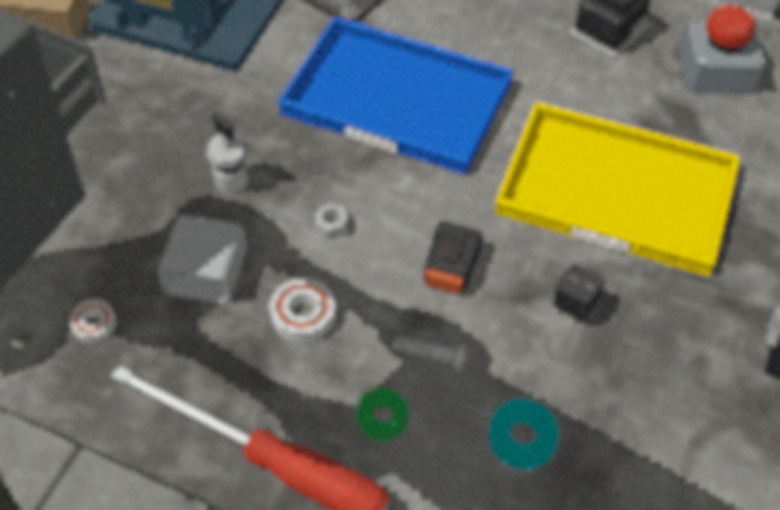

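```bash
cat >> h.py <<'E'
def go(pos,yaw,s=None):
    s=s or readout.read_state()
    Rc=R.from_rotvec(s['tcp_rot']); Rt=R.from_euler('z',yaw)*R.from_matrix(np.diag([-1.,1,-1]))
    d=Rc.inv().apply(np.array(pos)-s['tool_pos']); t=(Rc.inv()*Rt).as_rotvec()/np.pi
    n=max(np.linalg.norm(d)/.0417,np.linalg.norm(t)*180/7.16)
    print('t',round(s['time'],2),'tcp',s['tool_pos'].round(4),'w',round(s['width'],3),'F',s['wrist_force'].round(1))
    print('ROW',d.round(4).tolist(),t.round(4).tolist(),'rows',round(n,1))
E
python3 - <<'E'
from h import *
go((.35,.26,.36),0)
im=cv2.imread('pics/top0.png')
a=cv2.resize(im[40:95,335:435],None,fx=4,fy=4,interpolation=cv2.INTER_CUBIC)
b=cv2.resize(im[180:285,225:415],None,fx=4,fy=4,interpolation=cv2.INTER_CUBIC)
a=cv2.copyMakeBorder(a,0,0,0,b.shape[1]-a.shape[1],0)
c=np.vstack([a,b]);cv2.imwrite('pics/cand.png',c[:600]) ;print(c.shape)
E
```

```text
t 0.15 tcp [0.1771 0.6508 0.2302] w 1.0 F [-0.5 -0.  -0.1]
ROW [-0.2694, -0.3319, -0.1292] [-0.0006, -0.0001, -0.0846] rows 10.7
(640, 760, 3)
```

View pics/cand.png

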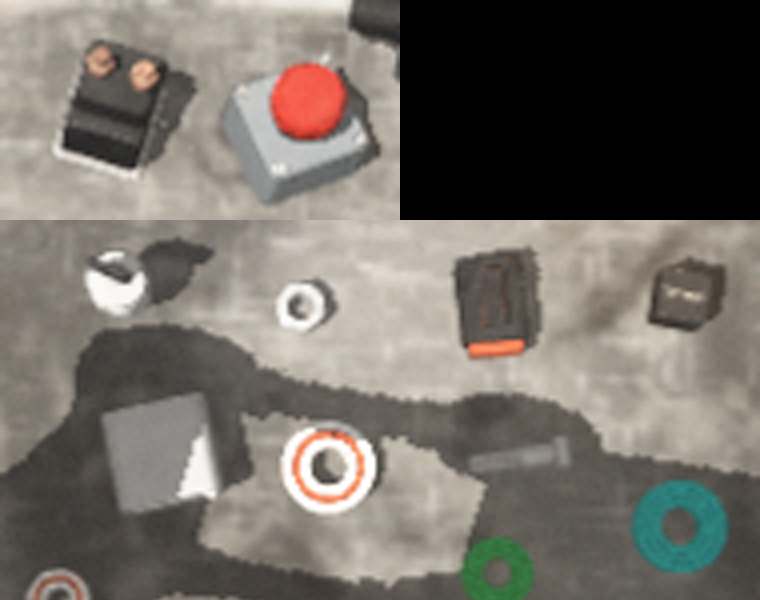

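The crop confirms the choices:
- **Bearing:** the candidates in the top view are the orange-red large ring (307,241), the orange-red small ring (239,275), green (349,268) and teal (395,257). The large orange-red one at (307,241) is meant.
- **Relay:** this is the plain black cube at (397,198). The object at (365,65) is a contactor with copper screws.

Next I move the wrist camera over the parts.

Emit:
{"method": "apply_moves", "body": {"plan": [[[-0.02,-0.03,-0.03,0,0,-0.01,-1],[-0.05,-0.06,-0.05,0,0,-0.02,-1],[-0.08,-0.09,-0.07,0,0,-0.03,-1],[-0.11,-0.12,-0.09,0,0,-0.04,-1],[-0.14,-0.15,-0.11,0,0,-0.055,-1],[-0.17,-0.18,-0.129,0,0,-0.07,-1],[-0.19,-0.21,-0.129,0,0,-0.0846,-1],[-0.21,-0.24,-0.129,0,0,-0.0846,-1]]]}}

```text
time: 0.82
tool_pos: [0.3119, 0.3798, 0.361]
tcp_rot: [-0.004, 3.139, 0.004]
wrist_force: [0.7, 0.8, -0.2]
width: 0.998
```

Run:
```python
from h import *
go((.35,.26,.36),0)
```

```text
t 0.82 tcp [0.3119 0.3798 0.361 ] w 0.998 F [ 0.7  0.8 -0.2]
ROW [-0.0378, -0.1199, 0.0008] [0.0008, 0.0008, 0.0008] rows 3.0
```

Emit:
{"method": "apply_moves", "body": {"plan": [[[-0.012,-0.04,0,0,0,0,-1],[-0.025,-0.08,0,0,0,0,-1],[-0.038,-0.12,0,0,0,0,-1],[-0.038,-0.12,0,0,0,0,-1],[-0.038,-0.12,0,0,0,0,-1],[-0.038,-0.12,0,0,0,0,-1],[-0.038,-0.12,0,0,0,0,-1],[-0.038,-0.12,0,0,0,0,-1]]]}}

```text
time: 1.48
tool_pos: [0.3484, 0.2621, 0.3587]
tcp_rot: [0.004, -3.141, -0.0]
wrist_force: [-0.5, 0.3, -0.6]
width: 0.999
```

Run:
```python
from h import *
import pickle
s=readout.read_state(); im=read_camera('wrist'); cv2.imwrite('pics/w1.png',im[:,:,::-1]); pickle.dump((s,im),open('w1.pkl','wb'))
go((.35,.26,.36),0)
```

```text
t 1.53 tcp [0.3483 0.2621 0.3587] w 0.997 F [ 0.4  0.3 -0.2]
ROW [-0.0017, -0.0021, -0.0013] [-0.0, -0.0002, 0.0008] rows 0.1
```

View pics/w1.png

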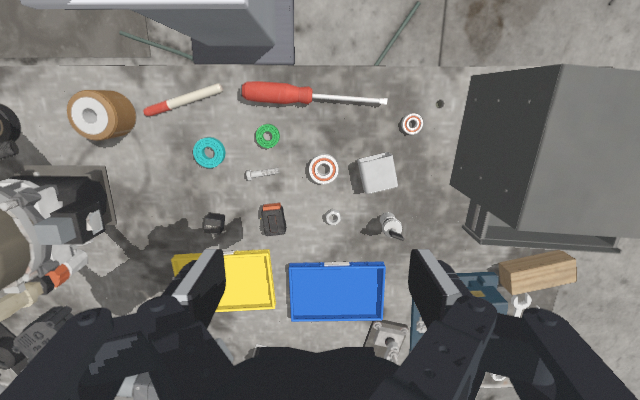

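Run:
```python
from h import *
im=cv2.imread('pics/w1.png')
a=cv2.resize(im[110:250,190:430],None,fx=3.3,fy=3.3,interpolation=cv2.INTER_CUBIC)
cv2.imwrite('pics/w1c.png',a)
```

```text
(no output)
```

View pics/w1c.png

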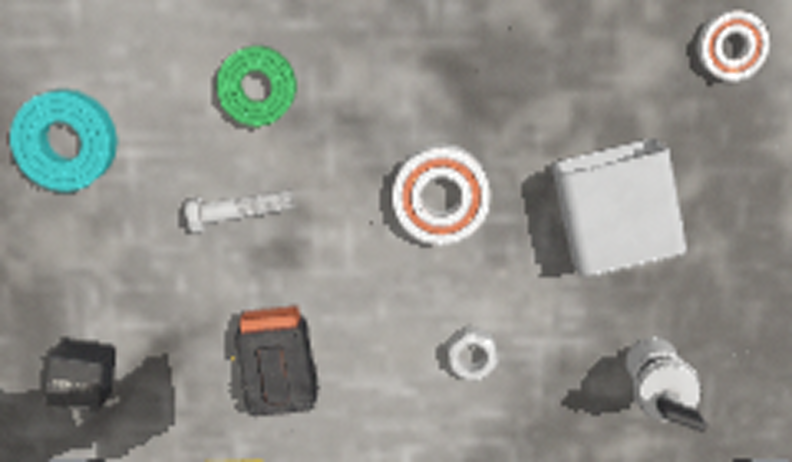

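Run:
```python
from h import *
import pickle
s,im=pickle.load(open('w1.pkl','rb')); P=pose('wrist',s)
c=lambda x,y:(x/3.3+190-.35,y/3.3+110-.35)
hsv=cv2.cvtColor(im,cv2.COLOR_RGB2HSV); top=cv2.imread('pics/top0.png')
tH=cv2.cvtColor(top,cv2.COLOR_BGR2HSV)
def W(uv,z): return onz('wrist',uv,z,P)
print('bracket top'); B=[W(c(*p),.034) for p in [(558,163),(667,150),(685,250),(583,273)]]
for b in B: print(b.round(4))
print([round(np.linalg.norm(B[i]-B[(i+1)%4]),4) for i in range(4)],np.mean(B,0).round(4), 'y-dir edge angle',[np.degrees(np.arctan2(*( (B[i]-B[j])[[1,0]]))).round(1) for i,j in((0,1),(3,2),(0,3),(1,2))])
# orange seals
for nm,H,n,pp in (('w',hsv,'wrist',P),('t',tH,'top',None)):
    m=cv2.inRange(H,(3,110,90),(16,255,255))
    m=cv2.morphologyEx(m,cv2.MORPH_CLOSE,np.ones((5,5)))
    k,l,st,ce=cv2.connectedComponentsWithStats(m)
    for i in range(1,k):
        if st[i,4]>25:
            x=onz(n,ce[i],.0135,pp)
            if .3<x[0]<.55: print(nm,'orange',ce[i].round(1),st[i],x.round(4))
for nm,H,n,pp in (('w',hsv,'wrist',P),('t',tH,'top',None)):
    for col,lo,hi in(('blue',(100,150,80),(125,255,255)),('yel',(24,150,100),(34,255,255))):
        m=cv2.inRange(H,lo,hi)
        k,l,st,ce=cv2.connectedComponentsWithStats(m); i=1+st[1:,4].argmax()
        ct=cv2.findContours((l==i).astype(np.uint8),0,2)[0][0]; r=cv2.boxPoints(cv2.minAreaRect(ct))
        X=np.array([onz(n,q,.016,pp) for q in r])
        print(nm,col,X[:,:2].round(3).tolist(),X.mean(0).round(4),[round(np.linalg.norm(X[j]-X[j-1]),3) for j in range(4)])
print('nut',W(c(472,355),.012),'bolt',W(c(240,208),.008))
print('bearing rim w',W(c(441,195),.014), 'dia',np.linalg.norm(W(c(392,195),.014)-W(c(490,195),.014)))
print('conn top w'); C=[W(c(*p),.026) for p in [(240,320),(299,308),(317,402),(251,414)]]
print(np.round(C,4).tolist(),np.mean(C,0),[round(np.linalg.norm(C[i]-C[(i+1)%4]),4) for i in range(4)])
C=[W(c(*p),.033) for p in [(55,360),(115,345),(112,398),(46,405)]]
print('relay',np.round(C,4).tolist(),np.mean(C,0),[round(np.linalg.norm(C[i]-C[(i+1)%4]),4) for i in range(4)])
print('key collar top',W(c(670,390),.043), W(c(700,390),.043)-W(c(638,390),.043))
```

```text
bracket top
[0.3657 0.3258 0.034 ]
[0.3596 0.375  0.034 ]
[0.4067 0.3869 0.034 ]
[0.4181 0.3397 0.034 ]
[np.float64(0.0496), np.float64(0.0486), np.float64(0.0485), np.float64(0.0542)] [0.3875 0.3568 0.034 ] y-dir edge angle [np.float64(-82.9), np.float64(-76.5), np.float64(-165.1), np.float64(-165.9)]
w orange [412.5 123.6] [405 116  16  16  52] [0.3149 0.408  0.0135]
w orange [323.4 169. ] [312 159  23  22 125] [0.3859 0.2733 0.0135]
w orange [271.4 206.5] [263 203  18   8 107] [0.4491 0.1885 0.0135]
t orange [514.  169.6] [508 159  16  18 147] [ 0.5461 -0.1609  0.0135]
t orange [348.6 211.5] [342 210  14   4  51] [0.4486 0.1878 0.0135]
t orange [306.6 240.7] [298 233  18  18  78] [0.3861 0.2731 0.0135]
w blue [[0.67, 0.212], [0.55, 0.215], [0.55, 0.38], [0.67, 0.388]] [0.6101 0.2988 0.016 ] [np.float64(0.175), np.float64(0.12), np.float64(0.164), np.float64(0.121)]
w yel [[0.532, 0.083], [0.525, 0.187], [0.644, 0.188], [0.652, 0.078]] [0.5881 0.134  0.016 ] [np.float64(0.12), np.float64(0.104), np.float64(0.119), np.float64(0.111)]
t blue [[0.667, 0.385], [0.671, 0.215], [0.555, 0
[... 287 characters left out ...]
)]
nut [0.46828906 0.28955361 0.012     ] bolt [0.39338597 0.17554364 0.008     ]
bearing rim w [0.38531465 0.27312325 0.014     ] dia 0.046923082610179516
conn top w
[[0.4448, 0.176, 0.026], [0.4385, 0.2048, 0.026], [0.4879, 0.2122, 0.026], [0.4945, 0.1791, 0.026]] [0.46644776 0.19299874 0.026     ] [np.float64(0.0295), np.float64(0.05), np.float64(0.0338), np.float64(0.0499)]
relay [[0.463, 0.0867, 0.033], [0.4552, 0.1164, 0.033], [0.4829, 0.1126, 0.033], [0.4867, 0.0799, 0.033]] [0.47195069 0.09891586 0.033     ] [np.float64(0.0307), np.float64(0.028), np.float64(0.033), np.float64(0.0247)]
key collar top [0.47372164 0.38275252 0.043     ] [-4.35614732e-05  2.96806090e-02  0.00000000e+00]
```

Bearing: (0.386, 0.273) agrees between both views, and 46.9 mm across fits 47 mm. I'm hovering over it with the jaws along x.

Run:
```python
from h import *
go((.386,.273,.10),-1.496)
```

```text
t 1.53 tcp [0.3483 0.2621 0.3587] w 0.997 F [ 0.4  0.3 -0.2]
ROW [-0.0379, 0.0109, 0.2587] [-0.0002, -0.0001, 0.477] rows 12.0
```

Emit:
{"method": "apply_moves", "body": {"plan": [[[-0.005,0,0.03,0,0,0.039,-1],[-0.01,0,0.06,0,0,0.078,-1],[-0.015,0,0.09,0,0,0.117,-1],[-0.02,0.005,0.12,0,0,0.156,-1],[-0.025,0.005,0.15,0,0,0.195,-1],[-0.03,0.008,0.18,0,0,0.234,-1],[-0.035,0.01,0.2,0,0,0.273,-1],[-0.038,0.011,0.2,0,0,0.312,-1]]]}}

```text
time: 2.2
tool_pos: [0.3832, 0.271, 0.1532]
tcp_rot: [-1.482, -2.765, 0.014]
wrist_force: [-0.7, -0.6, 0.3]
width: 1.002
```

Run:
```python
from h import *
go((.386,.273,.10),-1.496)
```

```text
t 2.2 tcp [0.3832 0.271  0.1532] w 1.002 F [-0.7 -0.6  0.3]
ROW [0.0001, 0.0039, 0.0531] [-0.0031, 0.0007, 0.163] rows 4.1
```

Emit:
{"method": "apply_moves", "body": {"plan": [[[0,0.004,0.02,0,0,0.04,-0.4],[0,0.004,0.04,0,0,0.08,-0.4],[0,0.004,0.053,0,0,0.12,-0.4],[0,0.004,0.053,0,0,0.163,-0.4],[0,0.004,0.053,0,0,0.163,-0.4],[0,0.004,0.053,0,0,0.163,-0.4],[0,0.004,0.053,0,0,0.163,-0.4],[0,0.004,0.053,0,0,0.163,-0.4]]]}}

```text
time: 2.87
tool_pos: [0.3905, 0.2748, 0.1066]
tcp_rot: [2.129, 2.31, 0.002]
wrist_force: [0.3, -0.4, -0.5]
width: 0.697
```

Run:
```python
from h import *
s=readout.read_state(); im=read_camera('wrist'); cv2.imwrite('pics/w2.png',im[:,:,::-1]); P=pose('wrist',s)
H=cv2.cvtColor(im,cv2.COLOR_RGB2HSV); m=cv2.morphologyEx(cv2.inRange(H,(3,110,90),(16,255,255)),cv2.MORPH_CLOSE,np.ones((9,9)))
k,l,st,ce=cv2.connectedComponentsWithStats(m)
for i in range(1,k):
  if st[i,4]>60: print(st[i],ce[i],onz('wrist',ce[i],.0135,P))
go((.386,.273,.001),-1.496)
```

```text
[202   0  36  16 180] [219.80555556   8.27222222] [0.31654982 0.39991591 0.0135    ]
[286 175  48  45 604] [309.55298013 196.01821192] [0.38596242 0.27399267 0.0135    ]
[ 147  206   39   95 3061] [166.42992486 253.68376348] [0.27081776 0.21394681 0.0135    ]
[369 276  10  37 307] [373.75570033 293.96091205] [0.44838782 0.18927814 0.0135    ]
t 2.92 tcp [0.3906 0.2746 0.1066] w 0.702 F [ 0.4  0.8 -0.7]
ROW [-0.0013, -0.0048, 0.1056] [0.0004, -0.0002, 0.0019] rows 2.5
```

View pics/w2.png

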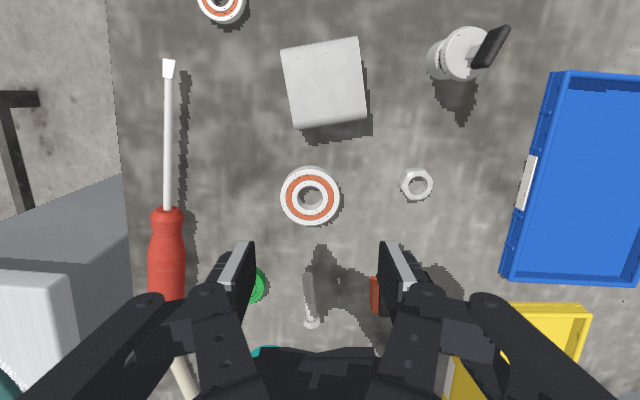

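Emit:
{"method": "apply_moves", "body": {"force": 40, "plan": [[[-0.001,-0.005,0.035,0,0,0.002,-0.4],[-0.001,-0.005,0.07,0,0,0.002,-0.4],[-0.001,-0.005,0.09,0,0,0.002,-0.4],[-0.001,-0.005,0.1,0,0,0.002,-0.4],[-0.001,-0.005,0.105,0,0,0.002,-0.4],[-0.001,-0.005,0.105,0,0,0.002,-0.4],[-0.001,-0.005,0.105,0,0,0.002,1],[-0.001,-0.005,0.105,0,0,0.002,1]]]}}

```text
time: 3.58
tool_pos: [0.3869, 0.2737, 0.0028]
tcp_rot: [2.139, 2.3, 0.005]
wrist_force: [0.3, -0.2, -0.5]
width: 0.517
```

Emit:
{"method": "apply_moves", "body": {"plan": [[[0,0,0,0,0,0,1],[0,0,0,0,0,0,1],[0,0,0,0,0,0,1],[0,0,0,0,0,0,1],[0,0,-0.01,0,0,0,1],[0,0,-0.03,0,0,0,1],[0,0,-0.06,0,0,0,1],[0,0,-0.1,0,0,0,1]]]}}

```text
time: 4.25
tool_pos: [0.3823, 0.2708, 0.0996]
tcp_rot: [-2.138, -2.299, 0.011]
wrist_force: [0.1, -0.2, -1.7]
width: 0.523
```

Run:
```python
from h import *
s=readout.read_state(); im=read_camera('wrist'); cv2.imwrite('pics/w3.png',im[:,:,::-1])
# tray y +0.04
Y=np.array([.591,.0975]);t=R.from_euler('z',.075).apply([0,.04,0])[:2]+Y; print(t)
go((*t,.10),-1.496)
```

```text
[0.58800281 0.13738755]
t 4.3 tcp [0.3884 0.2747 0.1095] w 0.512 F [2.3 2.9 3.8]
ROW [-0.1515, 0.1891, 0.0103] [0.0025, -0.0013, -0.0008] rows 5.8
```

View pics/w3.png

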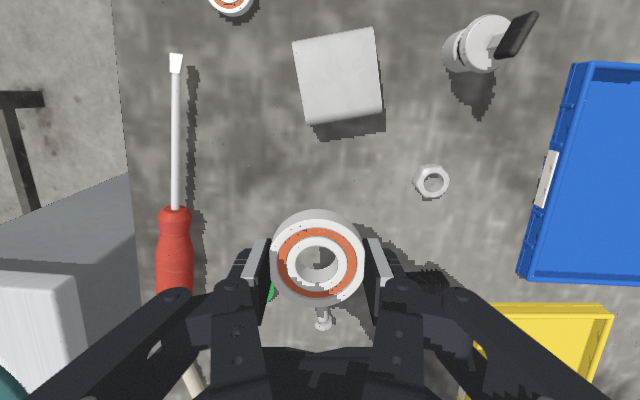

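Emit:
{"method": "apply_moves", "body": {"plan": [[[-0.02,0.025,0,0,0,0,1],[-0.045,0.055,0,0,0,0,1],[-0.07,0.085,0,0,0,0,1],[-0.095,0.115,0,0,0,0,1],[-0.12,0.145,0,0,0,0,1],[-0.14,0.175,0.01,0,0,0,1],[-0.1515,0.189,0.01,0,0,0,1],[-0.1515,0.189,0.03,0,0,0,1]]]}}

```text
time: 4.97
tool_pos: [0.5919, 0.1332, 0.0752]
tcp_rot: [2.138, 2.292, 0.012]
wrist_force: [1.0, 0.0, 0.1]
width: 0.521
```

Emit:
{"method": "apply_moves", "body": {"plan": [[[0,0,0.015,0,0,0,1],[0,0,0.03,0,0,0,1],[0,0,0.03,0,0,0,1],[0,0,0.03,0,0,0,1],[0,0,0.03,0,0,0,1],[0,0,0.03,0,0,0,1],[0,0,0.03,0,0,0,1],[0,0,0.03,0,0,0,1]]]}}

```text
time: 5.63
tool_pos: [0.5855, 0.1355, 0.0421]
tcp_rot: [2.139, 2.3, 0.003]
wrist_force: [-0.6, 0.5, -1.2]
width: 0.517
```

Run:
```python
from h import *
s=readout.read_state(); im=read_camera('wrist'); cv2.imwrite('pics/w4.png',im[:,:,::-1])
go((.588,.1374,.0075),-1.496)
```

```text
t 5.68 tcp [0.5853 0.1355 0.0419] w 0.52 F [ 0.1  0.2 -1.7]
ROW [0.0017, 0.0028, 0.0344] [0.0005, -0.0001, -0.0007] rows 0.8
```

View pics/w4.png

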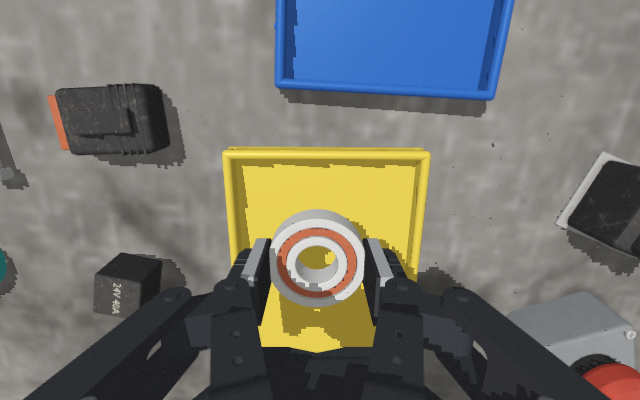

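Emit:
{"method": "apply_moves", "body": {"plan": [[[0.002,0.003,0.012,0,0,0,1],[0.002,0.003,0.024,0,0,0,1],[0.002,0.003,0.03,0,0,0,1],[0.002,0.003,0.0335,0,0,0,1],[0.002,0.003,0.0345,0,0,0,1],[0.002,0.003,0.0345,0,0,0,1],[0.002,0.003,0.0345,0,0,0,1],[0.002,0.003,0.0345,0,0,0,1]]]}}

```text
time: 6.35
tool_pos: [0.5859, 0.1372, 0.0067]
tcp_rot: [-2.138, -2.299, 0.005]
wrist_force: [-6.8, -1.5, 10.3]
width: 0.517
```

Emit:
{"method": "apply_moves", "body": {"plan": [[[0,0,-0.001,0,0,0,-0.2],[0,0,-0.001,0,0,0,-0.2],[0,0,-0.001,0,0,0,-0.2],[0,0,-0.001,0,0,0,-0.2],[0,0,-0.02,0,0,0,-0.2],[0,0,-0.05,0,0,0,-0.2],[0,0,-0.08,0,0,0,-0.2],[0,0,-0.11,0,0,0,-0.2]]]}}

```text
time: 7.02
tool_pos: [0.587, 0.1373, 0.1167]
tcp_rot: [-2.139, -2.299, 0.002]
wrist_force: [1.3, 0.3, -0.5]
width: 0.598
```

Run:
```python
from h import *
s=readout.read_state(); im=read_camera('wrist'); cv2.imwrite('pics/w5.png',im[:,:,::-1])
go((.388,.357,.12),.2)
```

```text
t 7.07 tcp [0.5917 0.1382 0.1244] w 0.599 F [ 1.7 -0.3  3.9]
ROW [0.2329, -0.1874, 0.0028] [0.0026, 0.0023, -0.5406] rows 13.6
```

View pics/w5.png

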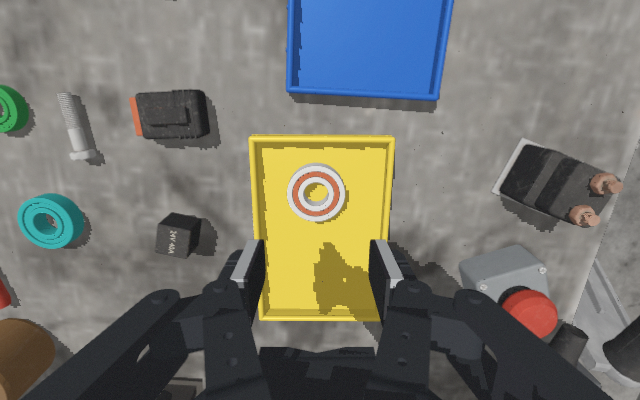

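Emit:
{"method": "apply_moves", "body": {"plan": [[[0.025,-0.02,-0.01,0,0,-0.039,-1],[0.05,-0.04,-0.015,0,0,-0.078,-1],[0.08,-0.065,-0.015,0,0,-0.117,-1],[0.11,-0.09,-0.015,0,0,-0.156,-1],[0.14,-0.115,-0.015,0,0,-0.195,-1],[0.17,-0.14,-0.015,0,0,-0.234,-1],[0.2,-0.165,-0.01,0,0,-0.273,-1],[0.22,-0.18,-0.01,0,0,-0.312,-1]]]}}

```text
time: 7.73
tool_pos: [0.3891, 0.3453, 0.1255]
tcp_rot: [-0.794, -3.038, 0.001]
wrist_force: [-0.4, 0.1, 0.1]
width: 0.997
```

Emit:
{"method": "apply_moves", "body": {"plan": [[[0,0,0,0,0,-0.039,-1],[0,0,0,0,0,-0.078,-1],[0,0,0,0,0,-0.117,-1],[0,0,0,0,0,-0.156,-1],[0,0,0,0,0,-0.195,-1],[0,0,0,0,0,-0.228,-1],[0,0,0,0,0,-0.228,-1],[0,0,0,0,0,-0.228,-1]]]}}

```text
time: 8.4
tool_pos: [0.3921, 0.3438, 0.1261]
tcp_rot: [0.306, -3.126, 0.0]
wrist_force: [-0.4, 0.4, -0.6]
width: 1.001
```

Run:
```python
from h import *
s=readout.read_state(); im=read_camera('wrist'); cv2.imwrite('pics/w6.png',im[:,:,::-1])
go((.388,.357,.12),.2)
```

```text
t 8.45 tcp [0.3921 0.3438 0.1262] w 1.0 F [ 0.1 -0.2  0.1]
ROW [0.0015, 0.0137, 0.0062] [-0.0, -0.0001, -0.0016] rows 0.4
```

View pics/w6.png

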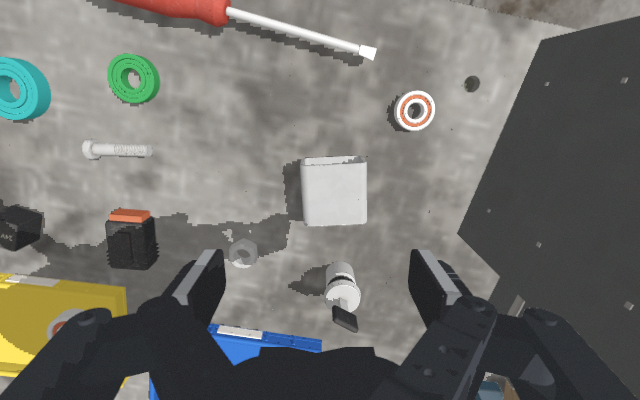

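Run:
```python
from h import *
P=pose('wrist')
X=[onz('wrist',p,.034,P) for p in [(303,165),(366,165),(367,223),(304,226)]]
print(np.round(X,4),[round(np.linalg.norm(X[i]-X[i-1]),4) for i in range(4)]); m=np.mean(X,0);print(m)
go((m[0],m[1],.004),.2)
```

```text
[[0.3706 0.3289 0.034 ]
 [0.3614 0.3758 0.034 ]
 [0.4075 0.388  0.034 ]
 [0.4198 0.3388 0.034 ]] [np.float64(0.0502), np.float64(0.0479), np.float64(0.0477), np.float64(0.0508)]
[0.38982864 0.35787162 0.034     ]
t 8.45 tcp [0.3921 0.3438 0.1262] w 1.0 F [ 0.1 -0.2  0.1]
ROW [-0.0005, 0.0142, 0.1222] [-0.0, -0.0001, -0.0016] rows 2.9
```

Emit:
{"method": "apply_moves", "body": {"plan": [[[0,0.014,0.02,0,0,0,-1],[0,0.014,0.05,0,0,0,-1],[0,0.014,0.08,0,0,0,-1],[0,0.014,0.105,0,0,0,-1],[0,0.014,0.12,0,0,0,-1],[0,0.014,0.12,0,0,0,1],[0,0.014,0.12,0,0,0,1],[0,0.014,0.12,0,0,0,1]]]}}

```text
time: 9.12
tool_pos: [0.3902, 0.3581, 0.0075]
tcp_rot: [-0.309, 3.125, 0.001]
wrist_force: [-3.1, -0.0, 26.0]
width: 0.607
```

Emit:
{"method": "apply_moves", "body": {"plan": [[[0,0,0,0,0,0,1],[0,0,0,0,0,0,1],[0,0,0,0,0,0,1],[0,0,-0.01,0,0,0,1],[0,0,-0.04,0,0,0,1],[0,0,-0.08,0,0,0,1],[0,0,-0.12,0,0,0,1],[0,0,-0.12,0,0,0,1]]]}}

```text
time: 9.78
tool_pos: [0.3943, 0.3617, 0.1364]
tcp_rot: [-0.309, 3.113, 0.014]
wrist_force: [1.9, 0.6, -0.6]
width: 0.603
```

Run:
```python
from h import *
s=readout.read_state(); im=read_camera('wrist'); cv2.imwrite('pics/w7.png',im[:,:,::-1])
Y=np.array([.591,.0975]);t=R.from_euler('z',.075).apply([0,-.035,0])[:2]+Y; print(t)
go((*t,.12),-1.496)
```

```text
[0.59362254 0.06259839]
t 9.83 tcp [0.393  0.3607 0.1331] w 0.6 F [-0.4  0.5 -2. ]
ROW [-0.138, -0.3318, 0.0126] [0.0044, 0.001, 0.5392] rows 13.6
```

View pics/w7.png

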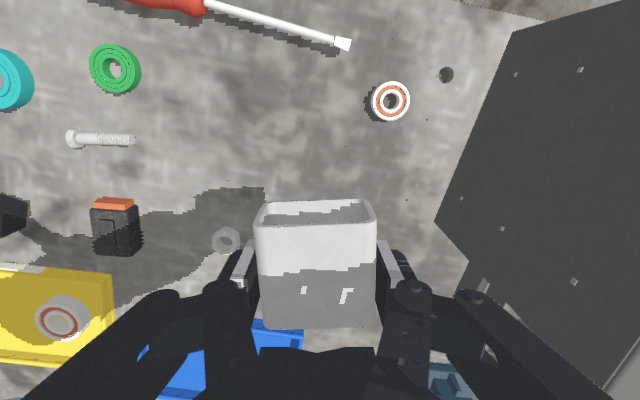

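Emit:
{"method": "apply_moves", "body": {"plan": [[[-0.01,-0.024,0,0,0,0.039,1],[-0.02,-0.048,0,0,0,0.077,1],[-0.03,-0.072,0,0,0,0.116,1],[-0.04,-0.096,0,0,0,0.154,1],[-0.05,-0.12,0,0,0,0.193,1],[-0.06,-0.144,0,0,0,0.231,1],[-0.07,-0.168,0,0,0,0.27,1],[-0.08,-0.192,0,0,0,0.3,1]]]}}

```text
time: 10.5
tool_pos: [0.5047, 0.1835, 0.1251]
tcp_rot: [-1.151, -2.921, 0.003]
wrist_force: [-0.6, 1.1, -2.6]
width: 0.604
```

Run:
```python
from h import *
go((.5936,.0626,.12),-1.496)
```

```text
t 10.5 tcp [0.5047 0.1835 0.1251] w 0.604 F [-0.6  1.1 -2.6]
ROW [-0.1475, -0.0278, 0.0049] [-0.0009, -0.0002, 0.2373] rows 6.0
```

Emit:
{"method": "apply_moves", "body": {"plan": [[[-0.03,-0.006,0,0,0,0.039,1],[-0.06,-0.012,0,0,0,0.078,1],[-0.09,-0.018,0,0,0,0.117,1],[-0.12,-0.023,0,0,0,0.156,1],[-0.147,-0.028,0,0,0,0.195,1],[-0.147,-0.028,0.02,0,0,0.237,1],[-0.147,-0.028,0.05,0,0,0.237,1],[-0.147,-0.028,0.05,0,0,0.237,1]]]}}

```text
time: 11.17
tool_pos: [0.589, 0.0637, 0.0695]
tcp_rot: [-2.125, -2.302, 0.014]
wrist_force: [-1.8, -0.4, -2.9]
width: 0.603
```

Run:
```python
from h import *
s=readout.read_state(); im=read_camera('wrist'); cv2.imwrite('pics/w8.png',im[:,:,::-1])
im=read_camera('top'); cv2.imwrite('pics/t8.png',cv2.resize(im[90:300,200:460,::-1],None,fx=2.5,fy=2.5))
go((.5936,.0626,.012),-1.496)
```

```text
t 11.27 tcp [0.5916 0.0646 0.0738] w 0.597 F [ 0.2  0.4 -1. ]
ROW [-0.0022, 0.0022, 0.0618] [-0.0022, -0.0, 0.0024] rows 1.5
```

View pics/w8.png

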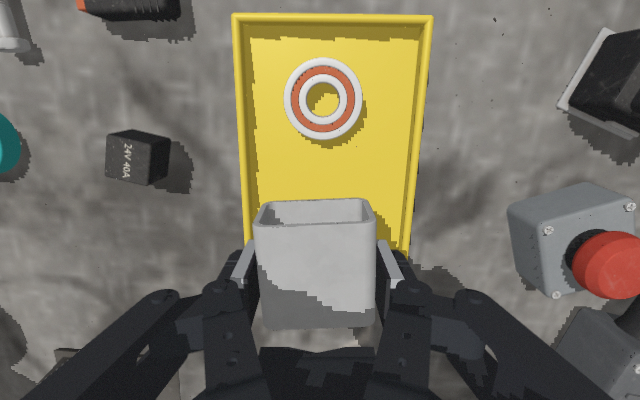

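View pics/t8.png

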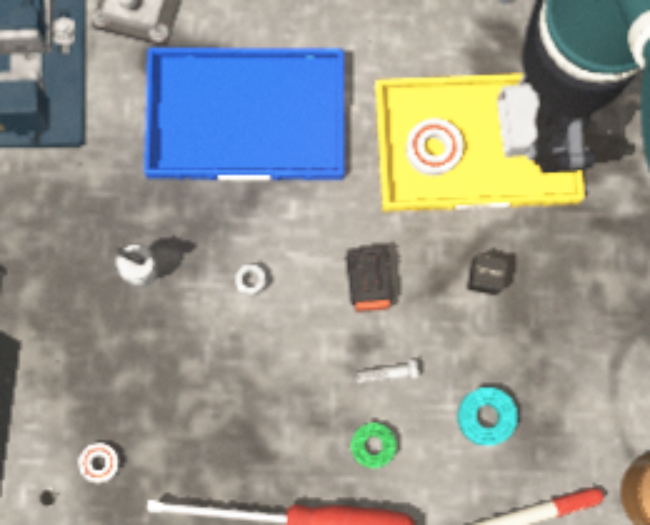

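Emit:
{"method": "apply_moves", "body": {"plan": [[[-0.002,0.002,0.02,0,0,0.002,1],[-0.002,0.002,0.04,0,0,0.002,1],[-0.002,0.002,0.05,0,0,0.002,1],[-0.002,0.002,0.056,0,0,0.002,1],[-0.002,0.002,0.059,0,0,0.002,1],[-0.002,0.002,0.059,0,0,0.002,1],[-0.002,0.002,0.059,0,0,0.002,1],[-0.002,0.002,0.059,0,0,0.002,1]]]}}

```text
time: 11.93
tool_pos: [0.5979, 0.0632, 0.0187]
tcp_rot: [2.135, 2.303, 0.002]
wrist_force: [0.3, -0.2, -2.5]
width: 0.603
```

Run:
```python
from h import *
go((.5936,.0626,.010),-1.496)
```

```text
t 11.93 tcp [0.5979 0.0632 0.0187] w 0.603 F [ 0.3 -0.2 -2.5]
ROW [-0.0003, -0.0043, 0.0087] [0.0007, 0.0, 0.0003] rows 0.2
```

Emit:
{"method": "apply_moves", "body": {"plan": [[[0,-0.004,0.002,0,0,0,1],[0,-0.004,0.004,0,0,0,1],[0,-0.004,0.006,0,0,0,1],[0,-0.004,0.007,0,0,0,1],[0,-0.004,0.008,0,0,0,1],[0,-0.004,0.008,0,0,0,1],[0,-0.004,0.008,0,0,0,1],[0,-0.004,0.008,0,0,0,1]]]}}

```text
time: 12.6
tool_pos: [0.5928, 0.0627, 0.0117]
tcp_rot: [-2.136, -2.303, 0.001]
wrist_force: [-7.4, 0.2, 14.0]
width: 0.601
```

Emit:
{"method": "apply_moves", "body": {"plan": [[[0,0,-0.001,0,0,0,-0.35],[0,0,-0.001,0,0,0,-0.35],[0,0,-0.001,0,0,0,-0.35],[0,0,-0.001,0,0,0,-0.35],[0,0,-0.02,0,0,0,-0.35],[0,0,-0.05,0,0,0,-0.35],[0,0,-0.08,0,0,0,-0.35],[0,0,-0.12,0,0,0,-0.35]]]}}

```text
time: 13.27
tool_pos: [0.5906, 0.0626, 0.1277]
tcp_rot: [-2.134, -2.301, 0.006]
wrist_force: [1.0, 0.3, -0.7]
width: 0.676
```

Run:
```python
from h import *
s=readout.read_state(); im=read_camera('wrist'); cv2.imwrite('pics/w9.png',im[:,:,::-1])
go((.468,.192,.16),.1)
```

```text
t 13.32 tcp [0.5972 0.063  0.1387] w 0.674 F [ 3.  -0.3  4.5]
ROW [0.1383, -0.1189, -0.0225] [0.0025, 0.0026, -0.5078] rows 12.8
```

View pics/w9.png

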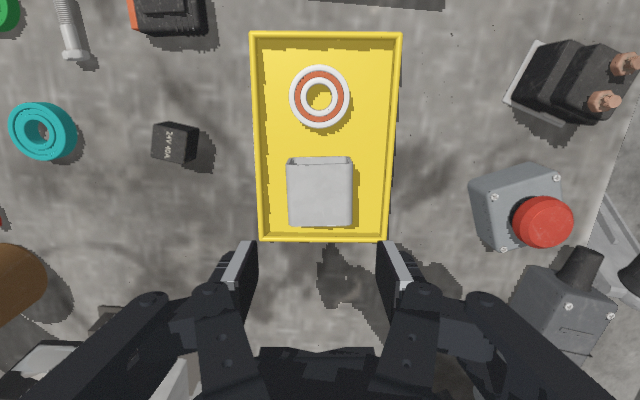

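Emit:
{"method": "apply_moves", "body": {"plan": [[[0.015,-0.01,-0.01,0,0,-0.039,-1],[0.03,-0.025,-0.02,0,0,-0.078,-1],[0.05,-0.04,-0.02,0,0,-0.117,-1],[0.07,-0.06,-0.02,0,0,-0.156,-1],[0.09,-0.08,-0.02,0,0,-0.195,-1],[0.11,-0.095,-0.02,0,0,-0.234,-1],[0.13,-0.11,-0.02,0,0,-0.273,-1],[0.138,-0.119,-0.02,0,0,-0.312,-1]]]}}

```text
time: 13.98
tool_pos: [0.4621, 0.1931, 0.1491]
tcp_rot: [-0.789, -3.04, -0.001]
wrist_force: [-0.0, -0.2, 0.2]
width: 1.0
```

Emit:
{"method": "apply_moves", "body": {"plan": [[[0,0,0,0,0,-0.039,-1],[0,0,0,0,0,-0.078,-1],[0,0,0,0,0,-0.117,-1],[0,0,0,0,0,-0.156,-1],[0,0,0,0,0,-0.195,-1],[0,0,0,0,0,-0.2,-1],[0,0,0,0,0,-0.2,-1],[0,0,0,0,0,-0.2,-1]]]}}

```text
time: 14.65
tool_pos: [0.4638, 0.1913, 0.1493]
tcp_rot: [0.173, -3.137, 0.0]
wrist_force: [-0.4, -0.1, -0.4]
width: 0.999
```

Run:
```python
from h import *
s=readout.read_state(); im=read_camera('wrist'); cv2.imwrite('pics/w10.png',im[:,:,::-1])
go((.468,.192,.16),.1)
```

```text
t 14.7 tcp [0.4638 0.1913 0.1493] w 1.0 F [-0.  0.  0.]
ROW [-0.0042, 0.0002, -0.0107] [-0.0, -0.0, 0.0034] rows 0.3
```

View pics/w10.png

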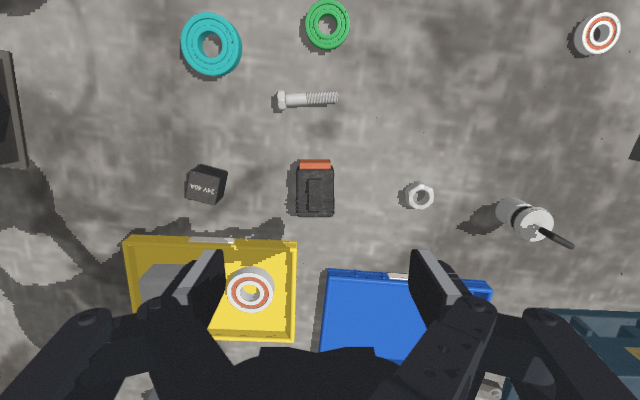

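Run:
```python
from h import *
P=pose('wrist')
X=[onz('wrist',p,.026,P) for p in [(299,167),(332,167),(334,214),(296,214)]]
print(np.round(X,4),[round(np.linalg.norm(X[i]-X[i-1]),4) for i in range(4)]); m=np.mean(X,0);print(m)
for p in [(189,178),(226,178)]: print('relay',onz('wrist',p,.033,P))
go((m[0],m[1],.003),.11)
```

```text
[[0.4502 0.1745 0.026 ]
 [0.4471 0.2028 0.026 ]
 [0.4899 0.21   0.026 ]
 [0.4937 0.1759 0.026 ]] [np.float64(0.0435), np.float64(0.0284), np.float64(0.0434), np.float64(0.0343)]
[0.47022475 0.19078682 0.026     ]
relay [0.46841592 0.08280956 0.033     ]
relay [0.46495085 0.11406601 0.033     ]
t 14.7 tcp [0.4638 0.1913 0.1493] w 1.0 F [-0.  0.  0.]
ROW [-0.0063, -0.0013, 0.1463] [-0.0, -0.0, 0.0002] rows 3.5
```

Emit:
{"method": "apply_moves", "body": {"plan": [[[-0.006,-0.001,0.03,0,0,0,-0.6],[-0.006,-0.001,0.06,0,0,0,-0.6],[-0.006,-0.001,0.09,0,0,0,-0.6],[-0.006,-0.001,0.12,0,0,0,-0.6],[-0.006,-0.001,0.138,0,0,0,-0.6],[-0.006,-0.001,0.144,0,0,0,-0.6],[-0.006,-0.001,0.144,0,0,0,-0.6],[-0.006,-0.001,0.144,0,0,0,1]]]}}

```text
time: 15.37
tool_pos: [0.4705, 0.1912, 0.006]
tcp_rot: [-0.176, 3.136, 0.0]
wrist_force: [0.5, 0.7, -0.1]
width: 0.68
```

Emit:
{"method": "apply_moves", "body": {"plan": [[[0,0,0,0,0,0,1],[0,0,0,0,0,0,1],[0,0,0,0,0,0,1],[0,0,0,0,0,0,1],[0,0,0,0,0,0,1],[0,0,0,0,0,0,1],[0,0,0,0,0,0,1],[0,0,0,0,0,0,1]]]}}

```text
time: 16.03
tool_pos: [0.4719, 0.1917, 0.0075]
tcp_rot: [-0.177, 3.133, 0.002]
wrist_force: [0.2, 1.3, 7.7]
width: 0.384
```

Emit:
{"method": "apply_moves", "body": {"plan": [[[0,0,-0.01,0,0,0,1],[0,0,-0.03,0,0,0,1],[0,0,-0.06,0,0,0,1],[0,0,-0.08,0,0,0,1],[0,0,-0.1,0,0,0,1],[0,0,-0.1,0,0,0,1],[0,0,-0.1,0,0,0,1],[0,0,-0.1,0,0,0,1]]]}}

```text
time: 16.7
tool_pos: [0.4691, 0.1908, 0.1049]
tcp_rot: [0.177, -3.136, 0.0]
wrist_force: [-0.5, 0.2, -1.6]
width: 0.384
```

Run:
```python
from h import *
s=readout.read_state(); im=read_camera('wrist'); cv2.imwrite('pics/w11.png',im[:,:,::-1])
go((.611,.298,.10),.02)
```

```text
t 16.75 tcp [0.4687 0.1906 0.1042] w 0.386 F [-0.7  0.8 -0.7]
ROW [-0.1536, 0.0906, 0.0038] [-0.0002, -0.0007, 0.0296] rows 4.3
```

View pics/w11.png

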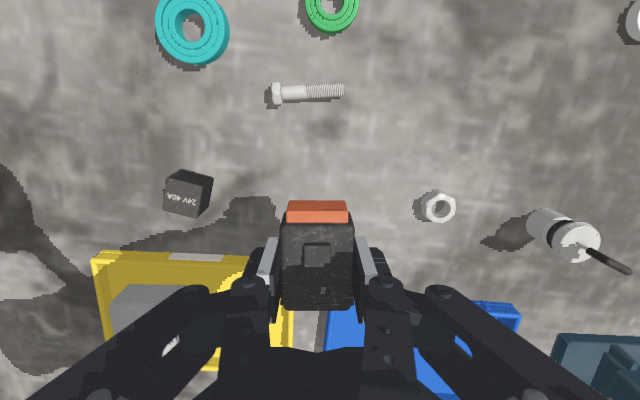

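Emit:
{"method": "apply_moves", "body": {"plan": [[[-0.02,0.01,0,0,0,0.007,1],[-0.05,0.03,0,0,0,0.015,1],[-0.08,0.05,0,0,0,0.03,1],[-0.11,0.065,0,0,0,0.03,1],[-0.135,0.08,0,0,0,0.03,1],[-0.15,0.0906,0,0,0,0.03,1],[-0.1536,0.0906,0.02,0,0,0.03,1],[-0.1536,0.0906,0.04,0,0,0.03,1]]]}}

```text
time: 17.42
tool_pos: [0.6141, 0.2996, 0.0645]
tcp_rot: [-0.031, 3.14, 0.001]
wrist_force: [-0.6, -0.0, -0.6]
width: 0.386
```

Emit:
{"method": "apply_moves", "body": {"plan": [[[0,0,0.01,0,0,0,1],[0,0,0.02,0,0,0,1],[0,0,0.02,0,0,0,1],[0,0,0.02,0,0,0,1],[0,0,0.02,0,0,0,1],[0,0,0.02,0,0,0,1],[0,0,0.02,0,0,0,1],[0,0,0.02,0,0,0,1]]]}}

```text
time: 18.08
tool_pos: [0.613, 0.2987, 0.0467]
tcp_rot: [-0.03, 3.14, 0.001]
wrist_force: [0.2, -0.0, -0.5]
width: 0.388
```

Run:
```python
from h import *
s=readout.read_state(); im=read_camera('wrist'); cv2.imwrite('pics/w12.png',im[:,:,::-1])
go((.611,.298,.0105),.02)
```

```text
t 18.13 tcp [0.6128 0.2986 0.0465] w 0.387 F [-0.1  0.1 -1.2]
ROW [0.0019, -0.0006, 0.036] [0.0002, 0.0005, -0.0004] rows 0.9
```

View pics/w12.png

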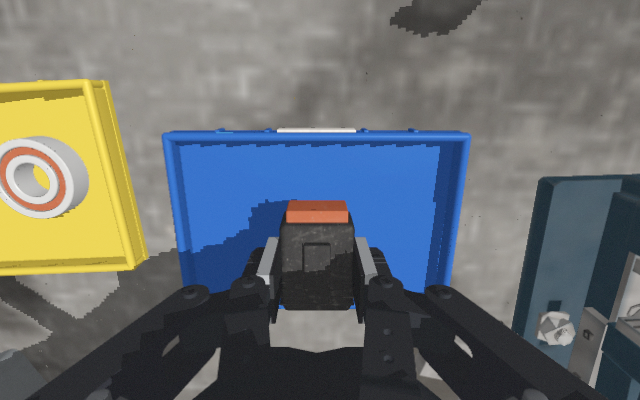

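Emit:
{"method": "apply_moves", "body": {"plan": [[[0.002,0,0.012,0,0,0,1],[0.002,0,0.022,0,0,0,1],[0.002,0,0.03,0,0,0,1],[0.002,0,0.034,0,0,0,1],[0.002,0,0.036,0,0,0,1],[0.002,0,0.036,0,0,0,1],[0.002,0,0.036,0,0,0,1],[0.002,0,0.036,0,0,0,1]]]}}

```text
time: 18.8
tool_pos: [0.6088, 0.2978, 0.0112]
tcp_rot: [0.03, -3.138, 0.002]
wrist_force: [-9.1, -4.0, 17.8]
width: 0.387
```

Emit:
{"method": "apply_moves", "body": {"plan": [[[0,0,-0.002,0,0,0,0],[0,0,-0.002,0,0,0,0],[0,0,-0.002,0,0,0,0],[0,0,-0.002,0,0,0,0],[0,0,-0.02,0,0,0,0],[0,0,-0.05,0,0,0,0],[0,0,-0.08,0,0,0,0],[0,0,-0.1,0,0,0,0]]]}}

```text
time: 19.47
tool_pos: [0.6112, 0.2988, 0.1114]
tcp_rot: [-0.03, 3.14, 0.001]
wrist_force: [1.2, 0.5, 1.3]
width: 0.501
```

Run:
```python
from h import *
s=readout.read_state(); im=read_camera('wrist'); cv2.imwrite('pics/w13.png',im[:,:,::-1])
go((.474,.098,.14),.12)
```

```text
t 19.52 tcp [0.6137 0.2999 0.1162] w 0.498 F [2.  1.2 3.2]
ROW [0.1433, -0.1992, -0.0257] [0.001, 0.0026, -0.0322] rows 5.9
```

View pics/w13.png

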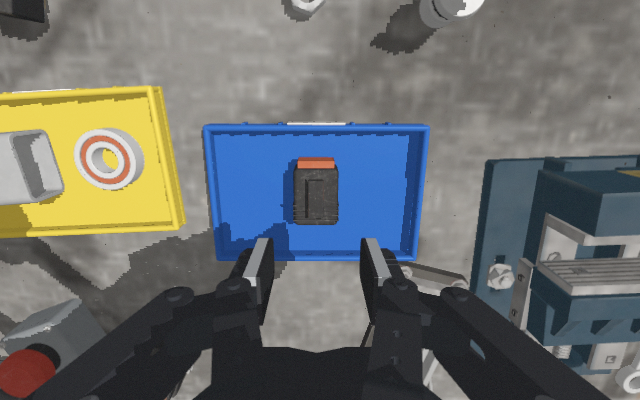

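Emit:
{"method": "apply_moves", "body": {"plan": [[[0.02,-0.028,-0.01,0,0,-0.01,-0.6],[0.04,-0.057,-0.02,0,0,-0.02,-0.6],[0.062,-0.085,-0.025,0,0,-0.032,-0.6],[0.082,-0.113,-0.025,0,0,-0.032,-0.6],[0.103,-0.142,-0.025,0,0,-0.032,-0.6],[0.123,-0.17,-0.025,0,0,-0.032,-0.6],[0.143,-0.199,-0.025,0,0,-0.032,-0.6],[0.143,-0.199,-0.025,0,0,-0.032,-0.6]]]}}

```text
time: 20.18
tool_pos: [0.4663, 0.0929, 0.1325]
tcp_rot: [0.184, -3.131, 0.004]
wrist_force: [-0.6, 0.4, -0.0]
width: 0.801
```

Emit:
{"method": "apply_moves", "body": {"plan": [[[0,0,0,0,0,0,-0.6],[0,0,0,0,0,0,-0.6],[0,0,0,0,0,0,-0.6],[0,0,0,0,0,0,-0.6],[0,0,0,0,0,0,-0.6],[0,0,0,0,0,0,-0.6],[0,0,0,0,0,0,-0.6],[0,0,0,0,0,0,-0.6]]]}}

```text
time: 20.85
tool_pos: [0.4712, 0.097, 0.1343]
tcp_rot: [0.188, -3.136, 0.0]
wrist_force: [0.3, -0.0, 0.2]
width: 0.8
```

Run:
```python
from h import *
s=readout.read_state(); im=read_camera('wrist'); cv2.imwrite('pics/w14.png',im[:,:,::-1])
cv2.imwrite('pics/w14c.png',cv2.resize(im[120:280,220:420,::-1],None,fx=3.5,fy=3.5,interpolation=cv2.INTER_CUBIC))
go((.474,.098,.14),.12)
```

```text
t 20.9 tcp [0.4711 0.0969 0.1343] w 0.801 F [-0.6  0.2 -0.3]
ROW [-0.003, 0.0007, -0.0057] [-0.0, -0.0001, -0.0001] rows 0.2
```

View pics/w14c.png

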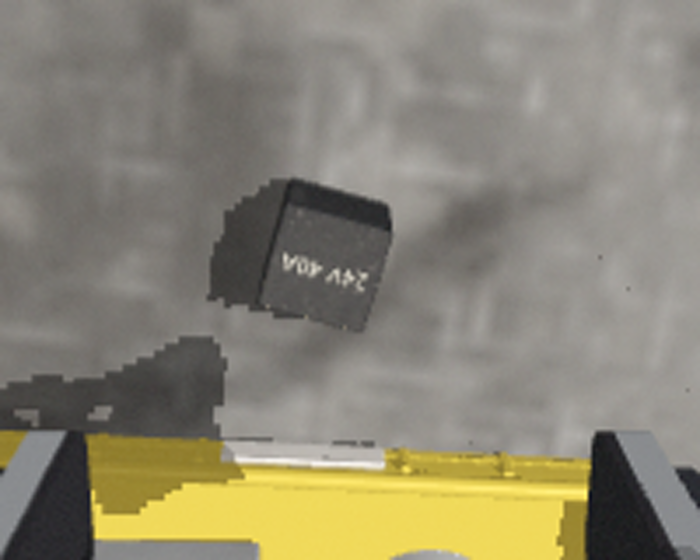

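Run:
```python
from h import *
P=pose('wrist')
X=[onz('wrist',(x/3.5+220-.35,y/3.5+120-.35),.033,P) for x,y in [(295,207),(391,235),(362,331),(262,304)]]
print(np.round(X,4),[round(np.linalg.norm(X[i]-X[i-1]),4) for i in range(4)]); m=np.mean(X,0);print(m)
a=[np.degrees(np.arctan2((X[j]-X[i])[1],(X[j]-X[i])[0])) for i,j in((0,3),(1,2))]+[np.degrees(np.arctan2((X[j]-X[i])[1],(X[j]-X[i])[0]))-90 for i,j in((0,1),(3,2))]
print(a); y=np.radians(np.mean(a))
go((m[0],m[1],.008),y)
```

```text
[[0.4617 0.0855 0.033 ]
 [0.4657 0.1081 0.033 ]
 [0.49   0.1045 0.033 ]
 [0.486  0.0803 0.033 ]] [np.float64(0.0249), np.float64(0.023), np.float64(0.0245), np.float64(0.0245)]
[0.47584648 0.0945959  0.033     ]
[np.float64(-11.949673976538126), np.float64(-8.549802541545473), np.float64(-9.962366559698395), np.float64(-9.231394588161038)]
t 20.9 tcp [0.4711 0.0969 0.1343] w 0.801 F [-0.6  0.2 -0.3]
ROW [-0.0045, -0.0029, 0.1263] [-0.0, -0.0001, 0.0932] rows 3.0
```

Emit:
{"method": "apply_moves", "body": {"plan": [[[-0.0045,-0.003,0.02,0,0,0.035,-0.6],[-0.0045,-0.003,0.05,0,0,0.07,-0.6],[-0.0045,-0.003,0.08,0,0,0.093,-0.6],[-0.0045,-0.003,0.105,0,0,0.093,-0.6],[-0.0045,-0.003,0.12,0,0,0.093,-0.6],[-0.0045,-0.003,0.125,0,0,0.093,-0.6],[-0.0045,-0.003,0.125,0,0,0.093,-0.6],[-0.0045,-0.003,0.125,0,0,0.093,1]]]}}

```text
time: 21.57
tool_pos: [0.4764, 0.0944, 0.0099]
tcp_rot: [0.271, 3.129, 0.0]
wrist_force: [-0.4, 0.5, -0.2]
width: 0.675
```

Emit:
{"method": "apply_moves", "body": {"plan": [[[0,0,0,0,0,0,1],[0,0,0,0,0,0,1],[0,0,0,0,0,0,1],[0,0,0,0,0,0,1],[0,0,0,0,0,0,1],[0,0,0,0,0,0,1],[0,0,0,0,0,0,1],[0,0,0,0,0,0,1]]]}}

```text
time: 22.23
tool_pos: [0.4776, 0.0945, 0.0111]
tcp_rot: [0.271, 3.127, 0.001]
wrist_force: [0.1, -0.0, 6.7]
width: 0.29
```

Emit:
{"method": "apply_moves", "body": {"plan": [[[0,0,-0.01,0,0,0,1],[0,0,-0.03,0,0,0,1],[0,0,-0.06,0,0,0,1],[0,0,-0.08,0,0,0,1],[0,0,-0.1,0,0,0,1],[0,0,-0.1,0,0,0,1],[0,0,-0.1,0,0,0,1],[0,0,-0.1,0,0,0,1]]]}}

```text
time: 22.9
tool_pos: [0.4751, 0.0942, 0.1089]
tcp_rot: [-0.271, -3.129, 0.0]
wrist_force: [-1.4, -0.0, -1.3]
width: 0.293
```

Run:
```python
from h import *
s=readout.read_state(); im=read_camera('wrist'); cv2.imwrite('pics/w15.png',im[:,:,::-1])
t=R.from_euler('z',.02).apply([0,-.055,0])[:2]+[.611,.298]; print(t)
go((*t,.12),.02-np.pi/2)
```

```text
[0.61209993 0.243011  ]
t 22.95 tcp [0.4746 0.0941 0.1082] w 0.295 F [-0.5 -0.3 -1.7]
ROW [-0.1098, 0.1704, -0.0121] [-0.0007, -0.0004, 0.4386] rows 11.0
```

View pics/w15.png

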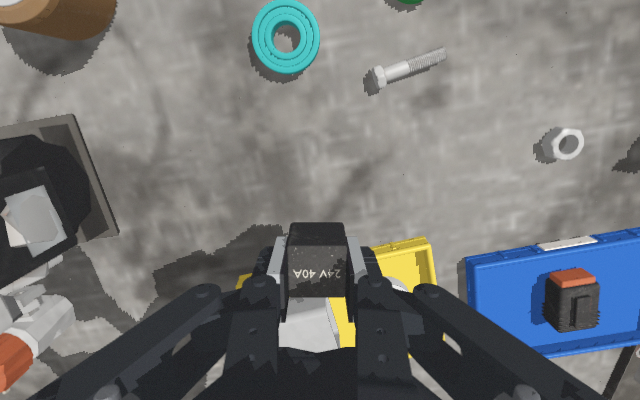

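Emit:
{"method": "apply_moves", "body": {"plan": [[[-0.012,0.02,-0.01,0,0,0.039,1],[-0.025,0.04,-0.02,0,0,0.078,1],[-0.04,0.06,-0.02,0,0,0.117,1],[-0.053,0.083,-0.02,0,0,0.156,1],[-0.067,0.104,-0.02,0,0,0.195,1],[-0.08,0.125,-0.02,0,0,0.234,1],[-0.095,0.147,-0.02,0,0,0.273,1],[-0.11,0.17,-0.015,0,0,0.312,1]]]}}

```text
time: 23.62
tool_pos: [0.6135, 0.2434, 0.1228]
tcp_rot: [-1.72, -2.628, 0.003]
wrist_force: [0.7, 0.1, -0.4]
width: 0.294
```

Emit:
{"method": "apply_moves", "body": {"plan": [[[0,0,0,0,0,0.039,1],[0,0,0,0,0,0.078,1],[0,0,0,0,0,0.117,1],[0,0,0.02,0,0,0.127,1],[0,0,0.05,0,0,0.127,1],[0,0,0.06,0,0,0.127,1],[0,0,0.06,0,0,0.127,1],[0,0,0.06,0,0,0.127,1]]]}}

```text
time: 24.28
tool_pos: [0.6119, 0.2422, 0.0623]
tcp_rot: [-2.199, -2.241, 0.006]
wrist_force: [0.4, 0.6, -0.5]
width: 0.298
```

Run:
```python
from h import *
s=readout.read_state(); im=read_camera('wrist'); cv2.imwrite('pics/w16.png',im[:,:,::-1])
go((.6121,.243,.0145),.02-np.pi/2)
```

```text
t 24.33 tcp [0.6133 0.2428 0.0641] w 0.297 F [ 1.3 -0.2 -0.3]
ROW [0.0003, -0.0012, 0.0496] [-0.0003, 0.0001, -0.0003] rows 1.2
```

View pics/w16.png

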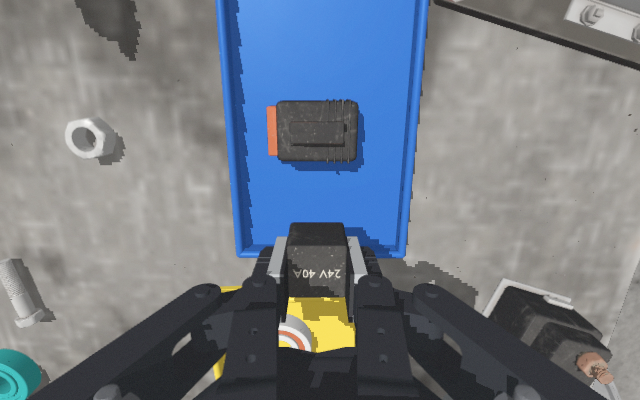

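Emit:
{"method": "apply_moves", "body": {"plan": [[[0,-0.001,0.015,0,0,0,1],[0,-0.001,0.03,0,0,0,1],[0,-0.001,0.042,0,0,0,1],[0,-0.001,0.047,0,0,0,1],[0,-0.001,0.049,0,0,0,1],[0,-0.001,0.049,0,0,0,1],[0,-0.001,0.049,0,0,0,1],[0,-0.001,0.049,0,0,0,1]]]}}

```text
time: 25.0
tool_pos: [0.6134, 0.2431, 0.0165]
tcp_rot: [2.2, 2.242, 0.003]
wrist_force: [-0.4, -0.2, -0.3]
width: 0.297
```

Run:
```python
from h import *
go((.6121,.243,.0145),.02-np.pi/2)
```

```text
t 25.0 tcp [0.6134 0.2431 0.0165] w 0.297 F [-0.4 -0.2 -0.3]
ROW [-0.0001, -0.0013, 0.002] [0.0006, -0.0002, -0.0004] rows 0.1
```

Emit:
{"method": "apply_moves", "body": {"plan": [[[0,0,0.001,0,0,0,1],[0,0,0.002,0,0,0,1],[0,0,0.003,0,0,0,1],[0,0,0.003,0,0,0,1],[0,0,0.003,0,0,0,1],[0,0,0.003,0,0,0,1],[0,0,0.003,0,0,0,1],[0,0,0.003,0,0,0,1]]]}}

```text
time: 25.67
tool_pos: [0.6133, 0.2431, 0.0151]
tcp_rot: [2.2, 2.242, 0.002]
wrist_force: [-2.9, -1.8, 11.1]
width: 0.294
```

Contact. Now release, retreat and head for the key switch.

Emit:
{"method": "apply_moves", "body": {"plan": [[[0,0,-0.001,0,0,0,0.1],[0,0,-0.001,0,0,0,0.1],[0,0,-0.001,0,0,0,0.1],[0,0,-0.001,0,0,0,0.1],[0,0,-0.02,0,0,0,0.1],[0,0,-0.05,0,0,0,0.1],[0,0,-0.09,0,0,0,0.1],[0,0,-0.13,0,0,0,0.1]]]}}

```text
time: 26.33
tool_pos: [0.611, 0.2423, 0.1417]
tcp_rot: [-2.199, -2.241, 0.006]
wrist_force: [0.4, 0.2, -0.1]
width: 0.452
```

Run:
```python
from h import *
s=readout.read_state(); im=read_camera('wrist'); cv2.imwrite('pics/w17.png',im[:,:,::-1])
t=read_camera('top'); cv2.imwrite('pics/t17.png',cv2.resize(t[160:220,220:300,::-1],None,fx=8,fy=8,interpolation=cv2.INTER_CUBIC))
go((.474,.385,.17),.02-np.pi/2)
```

```text
t 26.43 tcp [0.618  0.2448 0.1514] w 0.451 F [0.7 0.2 1.5]
ROW [0.143, -0.141, -0.0199] [0.0045, -0.0015, -0.0004] rows 4.8
```

View pics/w17.png

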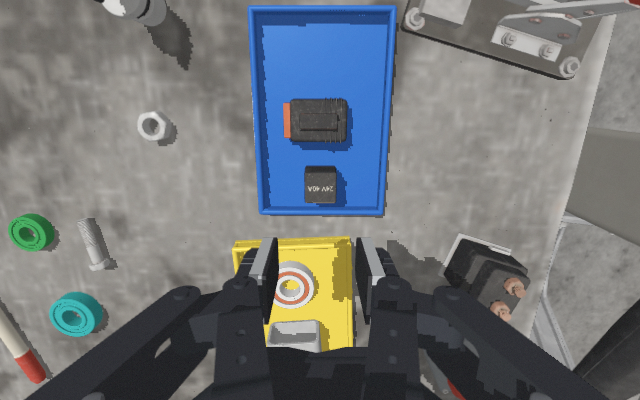

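View pics/t17.png

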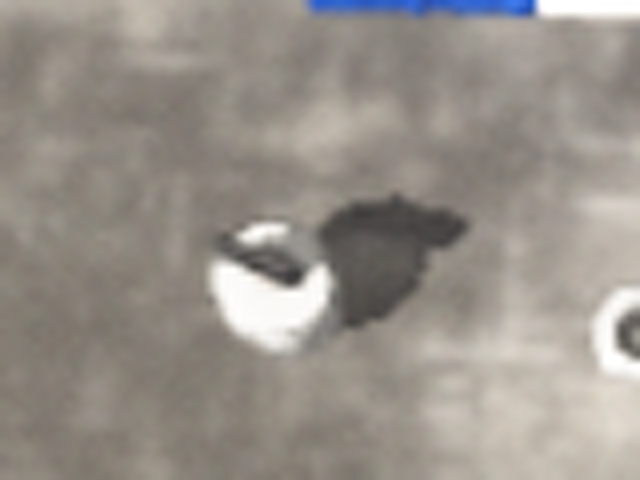

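Run:
```python
from h import *
im=cv2.imread('pics/scene0.png')
cv2.imwrite('pics/sobs.png',cv2.resize(im[60:260,80:380],None,fx=2.6,fy=2.6,interpolation=cv2.INTER_CUBIC))
t=cv2.imread('pics/top0.png')
cv2.imwrite('pics/tobs.png',cv2.resize(t[30:320,40:340],None,fx=2,fy=2,interpolation=cv2.INTER_CUBIC))
print(onz('top',(271/8+220-.5,283/8+160-.5),.043))
```

```text
[0.47347393 0.38231685 0.043     ]
```

View pics/sobs.png

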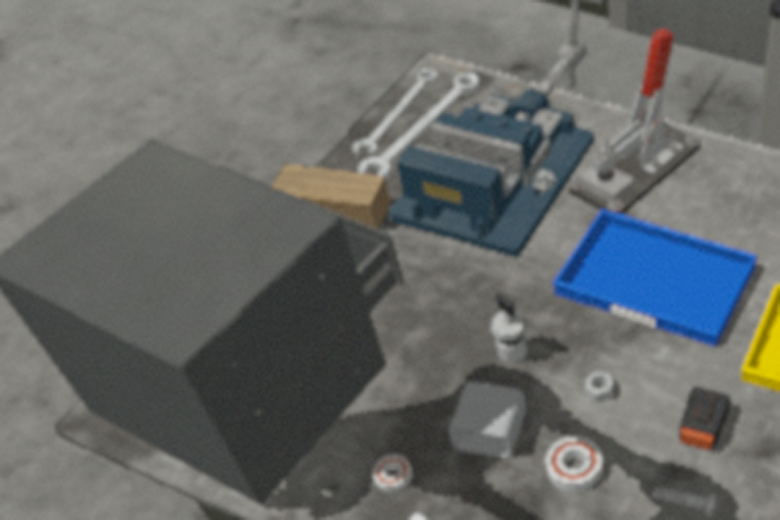

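View pics/tobs.png

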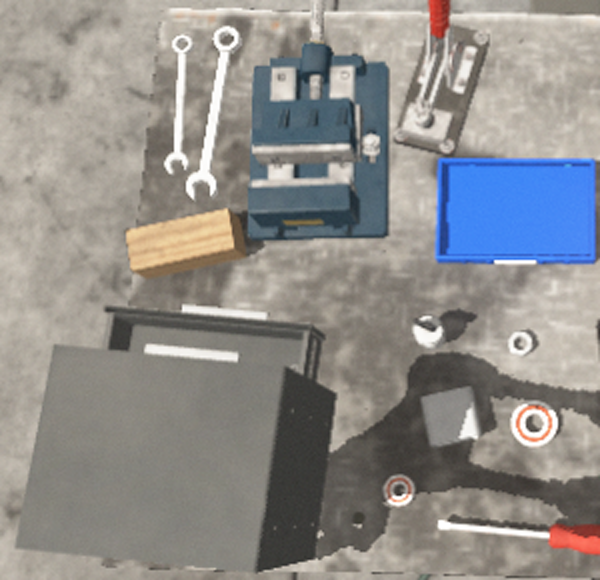

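Run:
```python
from h import *
for u in [(207,227),(202,195),(170,285),(234,148)]: print(u,onz('top',u,0).round(3),onz('top',u,.1).round(3))
go((.4737,.383,.17),0)
```

```text
(207, 227) [0.411 0.482 0.   ] [0.4   0.458 0.1  ]
(202, 195) [0.479 0.497 0.   ] [0.46  0.471 0.1  ]
(170, 285) [0.29 0.55 0.  ] [0.292 0.519 0.1  ]
(234, 148) [0.584 0.435 0.   ] [0.553 0.416 0.1  ]
t 26.43 tcp [0.618  0.2448 0.1514] w 0.451 F [0.7 0.2 1.5]
ROW [0.141, -0.1413, -0.0199] [0.0047, 0.0023, -0.494] rows 12.4
```

Emit:
{"method": "apply_moves", "body": {"plan": [[[0.01,-0.01,-0.01,0,0,-0.039,0],[0.025,-0.025,-0.02,0,0,-0.078,0],[0.04,-0.04,-0.02,0,0,-0.117,0],[0.055,-0.055,-0.02,0,0,-0.156,0],[0.075,-0.075,-0.02,0,0,-0.195,0],[0.095,-0.095,-0.02,0,0,-0.234,-0.2],[0.115,-0.115,-0.02,0,0,-0.273,-0.2],[0.13,-0.13,-0.02,0,0,-0.312,-0.2]]]}}

```text
time: 27.1
tool_pos: [0.4781, 0.3714, 0.1615]
tcp_rot: [-0.876, -3.016, 0.001]
wrist_force: [0.9, 0.2, 0.4]
width: 0.599
```

Emit:
{"method": "apply_moves", "body": {"plan": [[[0,0,0,0,0,-0.039,-0.2],[0,0,0,0,0,-0.078,-0.2],[0,0,0,0,0,-0.117,-0.2],[0,0,0,0,0,-0.156,-0.2],[0,0,0,0,0,-0.182,-0.2],[0,0,0,0,0,-0.182,-0.2],[0,0,0,0,0,-0.182,-0.2],[0,0,0,0,0,-0.182,-0.2]]]}}

```text
time: 27.77
tool_pos: [0.4799, 0.3702, 0.162]
tcp_rot: [-0.003, -3.141, 0.001]
wrist_force: [0.1, -0.1, -0.4]
width: 0.602
```

Run:
```python
from h import *
s=readout.read_state(); im=read_camera('wrist'); cv2.imwrite('pics/w18.png',im[:,:,::-1])
for z in (.12,.016): go((.4737,.383,z),0)
P=pose('wrist'); print(proj('wrist',(.4737,.383,.043),P))
```

```text
t 27.82 tcp [0.48   0.3702 0.1621] w 0.601 F [0.8 0.3 0.7]
ROW [0.0063, 0.0128, 0.0421] [-0.0001, -0.0001, -0.0006] rows 1.1
t 27.82 tcp [0.48   0.3702 0.1621] w 0.601 F [0.8 0.3 0.7]
ROW [0.0062, 0.0128, 0.1461] [-0.0001, -0.0001, -0.0006] rows 3.5
[331.50182211 178.52094339]
```

View pics/w18.png

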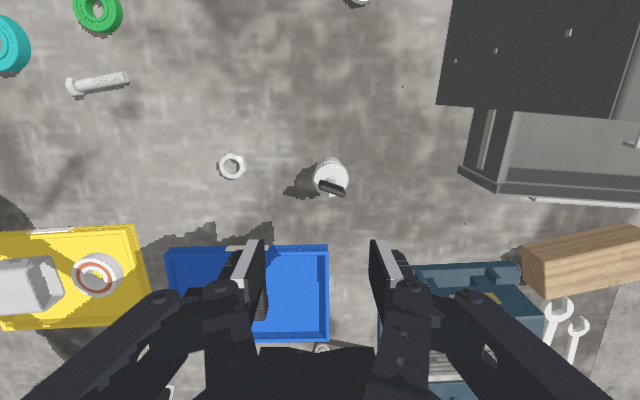

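Emit:
{"method": "apply_moves", "body": {"plan": [[[0.006,0.013,0.01,0,0,0,-0.2],[0.006,0.013,0.03,0,0,0,-0.2],[0.006,0.013,0.06,0,0,0,-0.2],[0.006,0.013,0.09,0,0,0,-0.2],[0.006,0.013,0.115,0,0,0,-0.2],[0.006,0.013,0.135,0,0,0,-0.2],[0.006,0.013,0.144,0,0,0,-0.2],[0.006,0.013,0.144,0,0,0,-0.2]]]}}

```text
time: 28.48
tool_pos: [0.4715, 0.3822, 0.015]
tcp_rot: [-0.001, -3.137, 0.005]
wrist_force: [0.2, -0.7, -0.4]
width: 0.601
```

Emit:
{"method": "apply_moves", "body": {"plan": [[[0,0,0,0,0,0,1],[0,0,0,0,0,0,1],[0,0,0,0,0,0,1],[0,0,0,0,0,0,1],[0,0,0,0,0,0,1],[0,0,0,0,0,0,1],[0,0,0,0,0,0,1],[0,0,0,0,0,0,1]]]}}

```text
time: 29.15
tool_pos: [0.475, 0.384, 0.0197]
tcp_rot: [0.0, 3.14, 0.002]
wrist_force: [-0.2, 0.1, 5.6]
width: 0.328
```

Run:
```python
from h import *
go((.4737,.383,.016),0)
```

```text
t 29.15 tcp [0.475  0.384  0.0197] w 0.328 F [-0.2  0.1  5.6]
ROW [0.0013, -0.001, 0.0037] [0.0005, 0.0006, -0.0] rows 0.1
```

Emit:
{"method": "apply_moves", "body": {"plan": [[[0,0,-0.01,0,0,0,1],[0,0,-0.03,0,0,0,1],[0,0,-0.06,0,0,0,1],[0,0,-0.08,0,0,0,1],[0,0,-0.08,0,0,0,1],[0,0,-0.08,0,0,0,1],[0,0,-0.08,0,0,0,1],[0,0,-0.08,0,0,0,1]]]}}

```text
time: 29.82
tool_pos: [0.4727, 0.3823, 0.0965]
tcp_rot: [0.0, -3.139, 0.003]
wrist_force: [-0.2, -0.4, -1.4]
width: 0.334
```

Run:
```python
from h import *
s=readout.read_state(); im=read_camera('wrist'); cv2.imwrite('pics/w19.png',im[:,:,::-1])
t=R.from_euler('z',.02).apply([0,.054,0])[:2]+[.611,.298]; print(t)
go((*t,.095),0.02)
```

```text
[0.60992007 0.3519892 ]
t 29.87 tcp [0.4727 0.3823 0.0963] w 0.326 F [ 1.   0.4 -1.1]
ROW [-0.1372, -0.0303, 0.001] [-0.0007, -0.001, -0.0064] rows 3.4
```

View pics/w19.png

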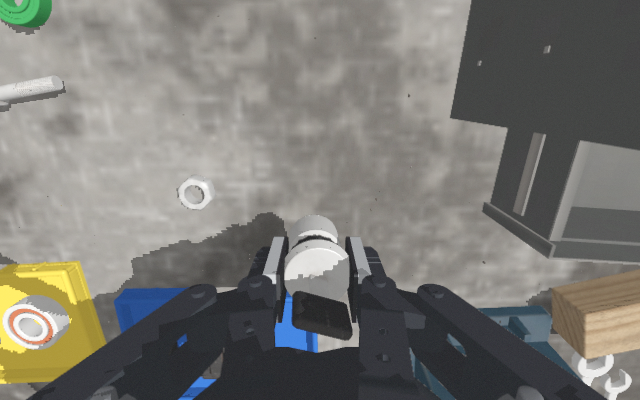

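Emit:
{"method": "apply_moves", "body": {"plan": [[[-0.02,-0.004,0,0,0,-0.006,1],[-0.05,-0.011,0,0,0,-0.006,1],[-0.08,-0.018,0,0,0,-0.006,1],[-0.11,-0.025,0,0,0,-0.006,1],[-0.13,-0.03,0,0,0,-0.006,1],[-0.137,-0.03,0.01,0,0,-0.006,1],[-0.137,-0.03,0.03,0,0,-0.006,1],[-0.137,-0.03,0.04,0,0,-0.006,1]]]}}

```text
time: 30.53
tool_pos: [0.6093, 0.3523, 0.0544]
tcp_rot: [0.028, -3.137, 0.003]
wrist_force: [-1.8, -0.1, -1.2]
width: 0.331
```

Emit:
{"method": "apply_moves", "body": {"plan": [[[0,0,0,0,0,0,1],[0,0,0,0,0,0,1],[0,0,0,0,0,0,1],[0,0,0,0,0,0,1],[0,0,0,0,0,0,1],[0,0,0,0,0,0,1],[0,0,0,0,0,0,1],[0,0,0,0,0,0,1]]]}}

```text
time: 31.2
tool_pos: [0.6113, 0.3535, 0.059]
tcp_rot: [-0.03, 3.141, 0.001]
wrist_force: [-0.1, 0.3, -0.7]
width: 0.325
```

Run:
```python
from h import *
s=readout.read_state(); im=read_camera('wrist'); cv2.imwrite('pics/w20.png',im[:,:,::-1])
go((.61,.352,.024),0.02)
t=read_camera('scene'); cv2.imwrite('pics/s20.png',cv2.resize(t[90:250,230:430,::-1],None,fx=4,fy=3.75,interpolation=cv2.INTER_CUBIC))
```

```text
t 31.25 tcp [0.6111 0.3534 0.0588] w 0.328 F [ 0.3  0.8 -0.4]
ROW [0.0012, -0.0014, 0.0348] [0.0001, 0.0002, -0.0004] rows 0.8
```

View pics/w20.png

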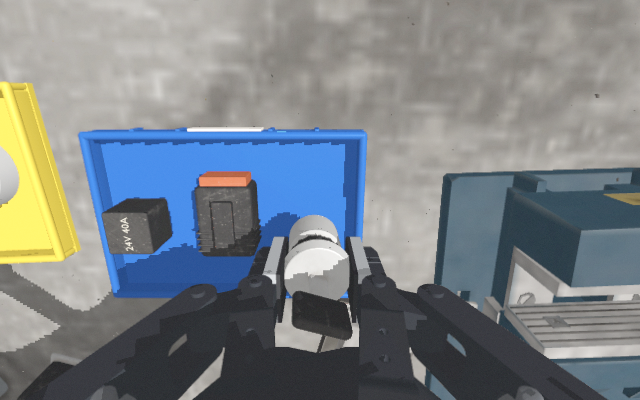

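View pics/s20.png

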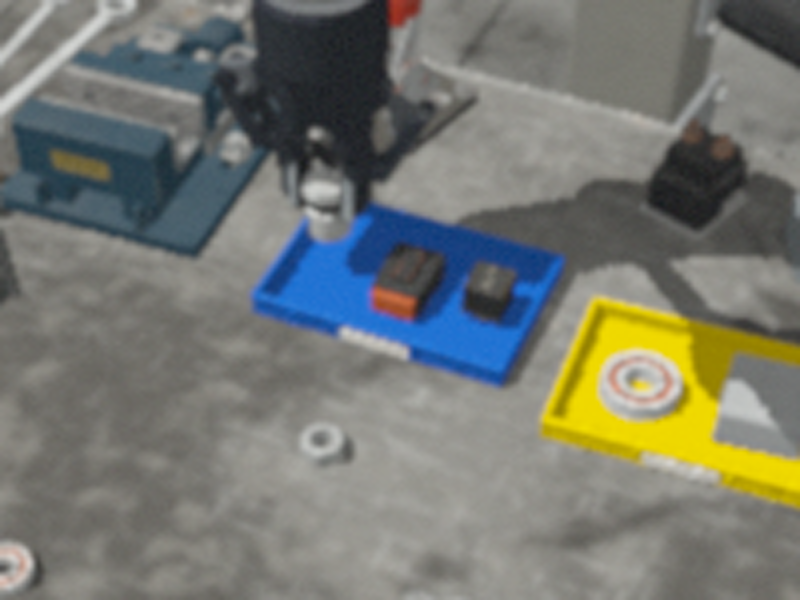

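Emit:
{"method": "apply_moves", "body": {"plan": [[[0.001,0.0035,0.01,0,0,0,1],[0.001,0.0035,0.02,0,0,0,1],[0.001,0.0035,0.027,0,0,0,1],[0.001,0.0035,0.031,0,0,0,1],[0.001,0.0035,0.033,0,0,0,1],[0.001,0.0035,0.033,0,0,0,1],[0.001,0.0035,0.033,0,0,0,1],[0.001,0.0035,0.033,0,0,0,1]]]}}

```text
time: 31.97
tool_pos: [0.6102, 0.3569, 0.0256]
tcp_rot: [-0.029, 3.141, 0.0]
wrist_force: [-0.9, -0.0, -0.9]
width: 0.33
```

Run:
```python
from h import *
go((.61,.357,.0235),0.02)
```

```text
t 31.97 tcp [0.6102 0.3569 0.0256] w 0.33 F [-0.9 -0.  -0.9]
ROW [0.0002, 0.0001, 0.0021] [0.0001, 0.0001, -0.0004] rows 0.1
```

Emit:
{"method": "apply_moves", "body": {"plan": [[[0,0,0.001,0,0,0,1],[0,0,0.002,0,0,0,1],[0,0,0.003,0,0,0,1],[0,0,0.003,0,0,0,1],[0,0,0.003,0,0,0,1],[0,0,0.003,0,0,0,1],[0,0,0.003,0,0,0,1],[0,0,0.003,0,0,0,1]]]}}

```text
time: 32.63
tool_pos: [0.6109, 0.3571, 0.0238]
tcp_rot: [-0.03, 3.14, 0.001]
wrist_force: [-1.0, -0.5, 5.8]
width: 0.335
```

Emit:
{"method": "apply_moves", "body": {"plan": [[[0,0,0,0,0,0,0.25],[0,0,0,0,0,0,0.2],[0,0,0,0,0,0,0.15],[0,0,0,0,0,0,0.12],[0,0,0,0,0,0,0.12],[0,0,-0.005,0,0,0,0.12],[0,0,-0.012,0,0,0,0.12],[0,0,-0.02,0,0,0,0.1]]]}}

```text
time: 33.3
tool_pos: [0.6098, 0.3567, 0.0427]
tcp_rot: [0.03, -3.141, 0.0]
wrist_force: [-0.0, -0.1, 0.1]
width: 0.452
```

Run:
```python
from h import *
s=readout.read_state(); im=read_camera('wrist'); cv2.imwrite('pics/w21.png',im[:,:,::-1])
go((.61,.357,.0235),0.02)
```

```text
t 33.35 tcp [0.6113 0.3575 0.0453] w 0.446 F [ 0.3 -0.4  1.1]
ROW [0.0013, -0.0006, 0.0218] [0.0005, 0.0009, -0.0004] rows 0.5
```

View pics/w21.png

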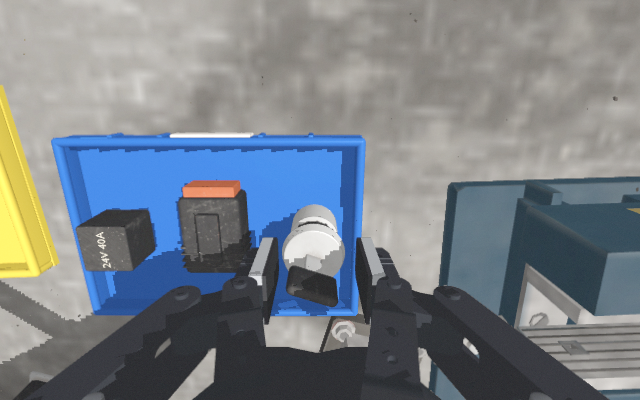

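The key switch is released and standing. I continue upward and clear of it, then check.

Emit:
{"method": "apply_moves", "body": {"plan": [[[0,0,-0.02,0,0,0,0],[0,0,-0.05,0,0,0,0],[0,0,-0.08,0,0,0,0],[0,0,-0.11,0,0,0,0],[0,0,-0.14,0,0,0,0],[0.03,0,-0.17,0,0,0,0],[0.06,0,-0.2,0,0,0,0],[0.09,-0.02,-0.22,0,0,0,0]]]}}

```text
time: 34.02
tool_pos: [0.5213, 0.3382, 0.2662]
tcp_rot: [-0.032, 3.137, 0.007]
wrist_force: [1.6, -0.7, 1.4]
width: 0.503
```

Emit:
{"method": "apply_moves", "body": {"plan": [[[0.03,0,0,0,0,0,0],[0.06,-0.02,0,0,0,0,0],[0.09,-0.04,0,0,0,0,0],[0.12,-0.06,0,0,0,0,0],[0.15,-0.08,0,0,0,0,0],[0.15,-0.1,0,0,0,0,0],[0.15,-0.1,0,0,0,0,0],[0.15,-0.1,0,0,0,0,0]]]}}

```text
time: 34.68
tool_pos: [0.3731, 0.2326, 0.2632]
tcp_rot: [-0.027, 3.139, 0.003]
wrist_force: [-0.2, 0.4, 1.2]
width: 0.503
```

Run:
```python
from h import *
import pickle
s=readout.read_state(); im=read_camera('wrist'); cv2.imwrite('pics/w22.png',im[:,:,::-1]); pickle.dump((s,im),open('w22.pkl','wb'))
go((.61,.357,.0235),0.02)
t=read_camera('scene'); cv2.imwrite('pics/s22.png',cv2.resize(t[130:260,250:460,::-1],None,fx=3.7,fy=3.7,interpolation=cv2.INTER_CUBIC))
```

```text
t 34.73 tcp [0.3735 0.2331 0.2631] w 0.496 F [-0.4  0.5 -0. ]
ROW [-0.2381, 0.1192, 0.2404] [0.0005, 0.0007, -0.0006] rows 8.6
```

View pics/w22.png

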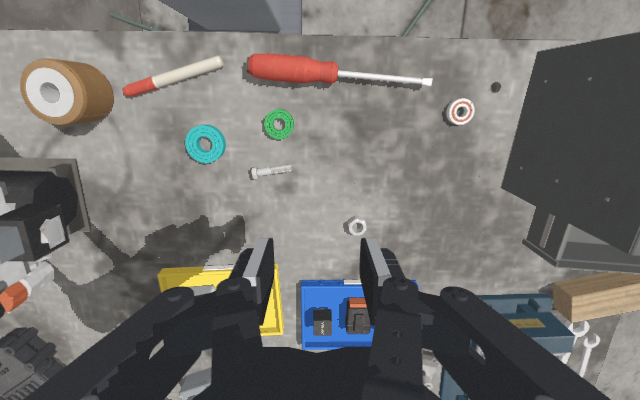

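View pics/s22.png

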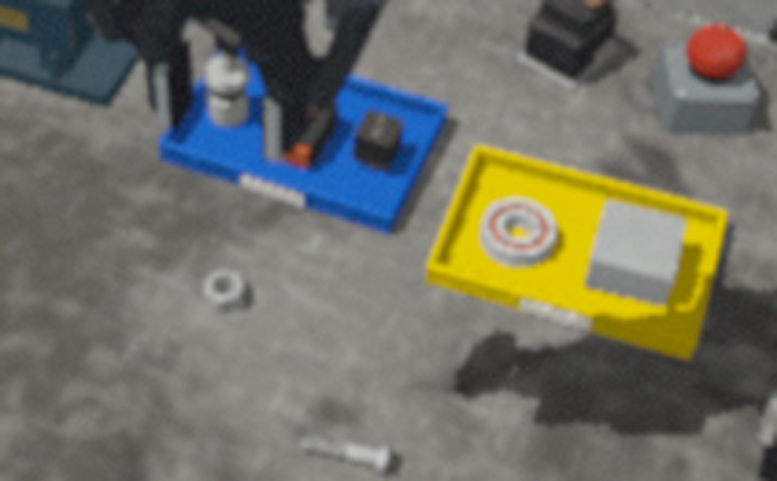

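Everything stands in its tray. One top view will measure the nut, bolt and part positions.

Run:
```python
from h import *
import pickle
t=read_camera('top'); cv2.imwrite('pics/t23.png',cv2.resize(t[90:270,230:450,::-1],None,fx=3.3,fy=3.3,interpolation=cv2.INTER_CUBIC))
s,im=pickle.load(open('w22.pkl','rb')); P=pose('wrist',s)
print('nut',onz('wrist',(357,227),.012,P),'bolt',onz('wrist',(271,172),.008,P))
```

```text
nut [0.46935559 0.28971829 0.012     ] bolt [0.39573605 0.17462642 0.008     ]
```

View pics/t23.png

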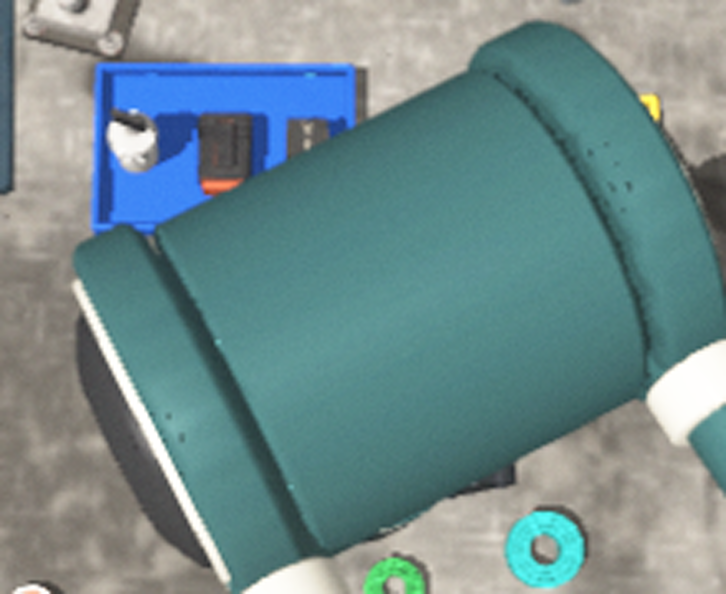

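Run:
```python
from h import *
s=readout.read_state();print(s['time'],abs(s['joint_vel']).max()); print(bot.finish_job())
```

```text
34.8333 0.012787100987188387
the job is handed in; nothing more can be done
None
```

I made up both kits and handed the job in at about 35 s of the 120 s allowed.

- **Blue tray:** the key switch, the orange-ended connector and the black relay stand side by side, upright on the floor.
- **Yellow tray:** the larger orange-red ball bearing and the steel bracket stand side by side, the same way up as before. I turned the bracket and the relay about the vertical for placing.
- **Placing checks:** every part was lowered until the wrist felt floor contact, about 6 to 18 N, and then released. The last wrist, scene and top pictures together showed all five upright inside their trays. I judged tilt and final height from those pictures and the contact, and did not measure them separately.
- **Nut and bolt:** compared with the start, the nut measures about 1 mm away and the bolt about 2.5 mm. Both are near the 2 mm calibration error and far below 30 mm.
- **Robot at hand-in:** the gripper was empty and well clear of everything.

**What disagreed:**
- A force of about 26 N showed once while the fingers closed on the bracket. It cleared on lifting, and the bracket was undisturbed.
- In the last top view the arm hid the yellow tray, the nut and the bolt. I checked the yellow tray in the scene view, and the nut and bolt in the scene and wrist views.

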